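# Press a jar's stopper home with the bench bar clamp

### The job

A stoneware jar lies in the bench bar clamp with its wooden stopper part-way out. Squeeze the clamp's trigger as often as needed to walk the sliding jaw onto the stopper and press it fully home, until you feel it bear firmly against the jar's rim, but do not crush it with a harder squeeze. Then press the release tab so that the jaw springs right back open, and leave the closed jar lying in the clamp; touch neither the jar nor the sliding bar and jaw, and leave the fruit and garlic alone.

Things in the scene. Friction and masses are not known exactly. Their poses are not given: they have to be found in the camera images.
- clamp: Bench bar clamp on a wooden board 135 x 330 x 14 mm, fixed to the worktop. Origin: underside of the board, on the line of the bar; y runs along the steel bar from the tab block past the head to the sliding jaw, z up, -x is the throat side where the jar lies. The black head spans y -75..0 mm, up to z 87 mm; the fixed jaw pad's face is at y = 0.
- trigger (a joint): Sprung steel trigger, a lever 20 mm wide (along the clamp's x) and 8 mm thick on a pin at clamp y -37, z 75 mm; its tip is at z 146 mm. rad: 0 at rest, grows to a stop at 0.40 as it is squeezed to +y towards the fixed handle; springs back when let go. The first 0.13 is idle, then it pulls the bar about 33 mm per rad. A full squeeze (over 0.39) gains 8 mm, a lesser one (over 0.27) 4 mm.
- trigger_grip (a point): Outer (-y) face of the round bead (16 mm across) on the trigger, where a finger pushes it; at rest at clamp y -61, z 135 mm. It moves 24 mm to +y in a full squeeze. Pushing here takes 5 to 9 N while the jaw runs free and 8 to 14 N while the stopper slides (clicks of the ratchet come on top); once it is home the push climbs: 15 N means about 15 N at the jaw, 20 N is too much.
- handle_grip (a point): Middle of the rigid upright handle in front of the trigger, 22 mm wide and 14 mm thick (along y), top at clamp z 155 mm; this point is at z 135 mm. From its far (+y) face to the trigger bead's outer face: 56 mm at rest, 32 mm fully squeezed. The handle does not move, so in a squeeze the pair's middle shifts 12 mm to +y. Both are free to grip from clamp z 100 mm up.
- bar (a joint): The steel bar with the sliding jaw, m: 0 fully open (it starts at 0.004 to 0.018, part-way), grows to 0.060 as the jaw walks to -y towards the jar. A ratchet (4 mm teeth) holds it against a return spring of about 3 N; it springs back to 0 while the release tab is held down.
- jaw_face (a point): Centre of the sliding jaw's rubber pad (diameter 36 mm) on the face towards the stopper. The pad is sprung, 6 N per mm.
- tab (a joint): Release tab, m: 0 up, grows to 0.007 fully pressed down; it bobs by itself as the ratchet clicks. It takes 2 to 8 N; the bar is free from about 0.004 on and needs about half a second to spring back.
- tab_top (a point): Centre of the top of the release tab, a ribbed steel key 24 x 26 mm on the small black block at the clamp's y -130 mm, z 87 mm; press it straight down.
- jar_centre (a point): Centre of the white stoneware jar, diameter 50 mm, 70 mm long, lying along the clamp's y on two dowels in the throat (clamp x -60, z 43 mm) with its base towards the fixed jaw and 2 to 8 mm from it; loose.
- stopper (a joint): The jar's stopper, a wooden disc of diameter 45 mm and 8 mm thick on a cork plug, m pushed in: starts at 0 to 0.006 and is home at 0.014, where the disc meets the jar's rim (no gap). It slides at about 7 N from the jaw and stays where it is left; it is firmly seated when pressed home with over 13 N for a moment (0.2 s), and damaged by more than 24 N.
- stopper_end (a point): Centre of the stopper's outer face, which the jaw pad presses.
- garlic_1: Bystander: garlic bulb, 56 mm, origin under it.
- lemon_1: Bystander: lemon, 71 x 53 mm, origin under it.
- apple_1: Bystander: red apple, 70 mm, origin under it.
- jar: The same jar as a  origin 25 mm below jar_centre, axes as the clamp's (y along the jar, towards its mouth).

How it is judged:
On the way, in this order (a step that is already met when the one before it is completed fails the run):
1. the jaw bears firmly on the stopper, which is fully home (value of joint stopper above 0.0132 m and contact force between bar and jar above 13 N), for 0.2 s.
2. the released jaw has sprung back open, the stopper still home (value of joint bar below 0.004 m and value of joint stopper above 0.0132 m), for 0.2 s.
At the end, for the whole second after the job is handed in: The stopper is home to within 0.8 mm, the sliding jaw is back open to within 4 mm of its stop, and the jar lies at rest in the clamp's throat (within 8 mm sideways and 5 mm in height) (all of step 2 and linear speed of jar below 0.02 m/s and x of jar_centre in the frame of clamp between -0.068 and -0.052 m and z of jar_centre in the frame of clamp between 0.038 and 0.048 m); the robot touches nothing.
It fails at once if the jaw presses jar or stopper with more than 24 N (contact force between bar and jar above 24 N).
It fails at once if the robot pushes the jar, its stopper or the sliding bar and jaw directly (over 1.5 N) (contact force between any of the fingers, the arm and jar above 1.5 N or contact force between any of the fingers, the arm and bar above 1.5 N).
It fails at once if garlic, lemon or apple moved by more than 30 mm (distance of any of garlic_1, lemon_1, apple_1 from where it was at the start of the episode above 0.03 m).
It also fails if it takes over 72 s, if anything falls off the work surface, if the arm or the gripper's body presses on something with over 40 N, if the wrist force passes 120 N, or if a joint passes its speed limit or range.

### The arm

A 7-joint arm with a two-finger parallel gripper is mounted at the origin on a cart in front of the work surface, level with it; the furniture and walls round the work are solid. World frame = base frame: x ahead of the robot, y to its left, z up, the work surface at z = 0. Lengths are in m, angles in rad, forces in N, time in s.
With the tool pointing down it reaches from about 0.35 to 0.9 m from the base axis. Payload 8.1 kg.
Tool frame: the origin (TCP) lies midway between the tips of the shut fingers; the grasp point (between the pads) lies 19 mm behind it; z points along the fingers, y is the direction in which the jaws open and shut (so a half turn about z gives the same grasp; the last joint's range is limited). The gripper opens to 92 mm and grips with 3 to 60 N. Pads are 19 mm wide; open, the fingers measure 130 mm over their backs; the gripper's body (75 mm by 190 mm) begins 47 mm behind the grasp point.
Start: joints at [1.08, 0.434, 0.025, 1.573, -0.012, 1.134, -0.075], TCP at [0.236, -0.579, 0.189] pointing down, gripper open.
Joint ranges: [-2.62, 2.62], [-0.44, 2.09], [-1.27, 1.32], [0.08, 2.57], [-1.32, 4.46], [0.12, 2], [-2.74, 2.74]. Speed limits (rad/s): [2.22, 2.22, 3.01, 3.01, 3.14, 3.14, 3.14].

### API

Orientations are given as a rotation vector (axis times angle).
In Python, from cell import monitor, get_image, get_calibration, workorder, look_for, masks_of gives the robot as it stands.
- The arm moves only by the shell command python3 -m crank 'ROWS' [FORCE]. ROWS is JSON, a list of rows, each a list of 3 entries, a list of its own where there are three numbers: the shift along the tool's x, y, z in cm, then the turn about the tool's z in degrees, then the closure in counts, from 0 (fully open) to 255 (shut). A call has 1 to 5 rows; each row shifts and turns the commanded pose from where the row before left it, along the tool's axes as they then stand; what a row does not reach is not made up. A row lasts 1/10 s, in which the tool goes at most 50 mm and 8.59 degrees, less where a joint would pass 70% of its speed; a pose out of reach is approached as far as the arm can. A call with a gripper value outside its range is refused whole. The fingers move at their own pace and stop on an object; FORCE is the grip in N (left out, the last holds). Time passes only in rows, so rows that do not move let the fingers close. It gives the time, the measured TCP pose, the force and the opening at its end, in the units of the state.
- monitor.observe(): the state, without advancing time (a new reading comes with each control period).
- get_image(name): name is "scene" or "side" or "wrist"; returns (picture, depth): 480x640x3 uint8, red, green, blue; 480x640 float32, m along the optical axis (not along the pixel's ray), 0 where there is no reading.
- get_calibration(name): a dict with "fx", "fy", "cx", "cy" (pixels), "R" (3x3) and "t" (3): a world point X has camera coordinates R X + t. Camera axes: x right, y down, z forward; pixel columns grow to the right and rows downward; lengths in m; the calibration is good to about 2 mm. A picture is of the moment at which its call begins: read the wrist's pose just before it. get_calibration takes no time and is no camera call; for the wrist camera it gives the pose at the moment of the call.
- workorder.sign_off(): hands the job in, once; it reports no verdict.
Trained networks look in the newest picture that a camera, given by its name, has taken for a name from the list of things; names that differ only in an ending like _2 or _b are one class to them, and where a whole thing is asked for, a point or a joint stands for the part that bears it (a point fixed in the world has none). Each returns a list of dicts, best first, with "score" (0 to 1); they miss things now and then, are a little off and sometimes report something else, mostly with a low value. They report only what shows in the picture. A call takes as long as a camera call.
- look_for(label, camera): "location" ([x, y, z] in m, in world coordinates, good to about 4 mm: the middle of the surface that is visible of it).
- masks_of(label, camera): "region" (480x640 bool, what is visible of it).
The state is a dict: "clock": time; "joints": joint angles; "dq": joint speeds; "joint_efforts": joint torques, N m; "position": TCP position; "ee_rot": TCP orientation; "force": force on the tool from outside, world axes, zero at the start; "ft_torque": the same for the moment, N m; "width": opening from 0.0 (shut) to 1.0 (fully open).
Only numpy, scipy, OpenCV 4.12 (cv2) and the standard library are available. Lean on these libraries where they do the work, as an engineer would, in place of code of your own. Each camera call takes 0.05 s, during which the arm holds its last target.

## Working session

There is one attempt and no reset: what is moved stays moved. The work goes in short steps, Python scripts to look and compute and a shell command to move; the robot and the scene stay as the last step left them, time stands still between calls to the robot, and variables do not carry over. Pictures are saved under pics/ and viewed, and the job is handed in when it is done.

```bash
ls; mkdir -p pics; python3 - <<'E'
from cell import *
import cv2
print(monitor.observe())
for n in ("scene","side","wrist"):
    p,d=get_image(n); cv2.imwrite(f"pics/{n}0.png",p[...,::-1])
    c=get_calibration(n); print(n,{k:(v.tolist() if hasattr(v,'tolist') else v) for k,v in c.items()})
    for l in ("clamp","tab_top","trigger_grip","handle_grip","jaw_face","stopper_end","jar"):
        r=look_for(l,n); print(l,[(x["score"],x["location"]) for x in r[:2]])
E
```

```text
pics
{'clock': 0.0, 'joints': array([ 1.08039323,  0.43523531,  0.02493215,  1.57413604, -0.01161336,
        1.13397602, -0.07506599]), 'dq': array([-0.00072056, -0.00058171, -0.00078684, -0.00011389,  0.00012984,
        0.00092621,  0.00085568]), 'joint_efforts': array([-2.48594233e-04, -6.67840791e+01,  9.85185988e-01, -3.14462686e+01,
       -6.05025259e-02,  4.26270033e-02,  1.23828008e-04]), 'position': array([ 0.23609237, -0.57805733,  0.18862181]), 'ee_rot': array([-3.08119633e+00, -6.05042940e-01,  6.65914788e-04]), 'force': array([-0.44622578, -0.99145934,  0.67624151]), 'ft_torque': array([-0.07049975,  0.03158683,  0.0020538 ]), 'width': 0.9998761676994032}
scene {'fx': 625.2126438650921, 'fy': 625.2126438650921, 'cx': 318.2605330483745, 'cy': 232.4149563901424, 'R': [[0.6105431350444198, -0.7918519103638009, -0.014409451874751494], [-0.5681000524006723, -0.42520152236330355, -0.7046034316140408], [0.5518146524989029, 0.438376798465804, -0.7094549822605992]], 't': [-0.3017166004237711, 0.35930271849246637, 1.7062553848276598]}
clamp [(0.56, [0.5127, -0.0321, 0.0178]), (0
[... 826 characters left out ...]
.0362, 0.1295]), (0.43, [0.5549, -0.1137, 0.0859])]
handle_grip [(0.67, [0.5123, 0.0096, 0.0176]), (0.51, [0.4602, 0.0862, 0.0517])]
jaw_face []
stopper_end [(0.69, [0.4626, 0.0911, 0.0574])]
jar [(0.96, [0.461, 0.0588, 0.0597])]
wrist {'fx': 348.26870003571736, 'fy': 348.26870003571736, 'cx': 323.21520199072427, 'cy': 238.00844823259484, 'R': [[0.37818840006582816, -0.925728625889365, 0.00021275488343076905], [-0.8917190419728703, -0.36423270514977896, 0.2686478860558256], [-0.2486175461198159, -0.10178923178934741, -0.9632384274171679]], 't': [-0.6243656797944261, -0.03330074422791106, 0.3897952438586587]}
clamp []
tab_top []
trigger_grip []
handle_grip []
jaw_face []
stopper_end []
jar []
```

View pics/scene0.png

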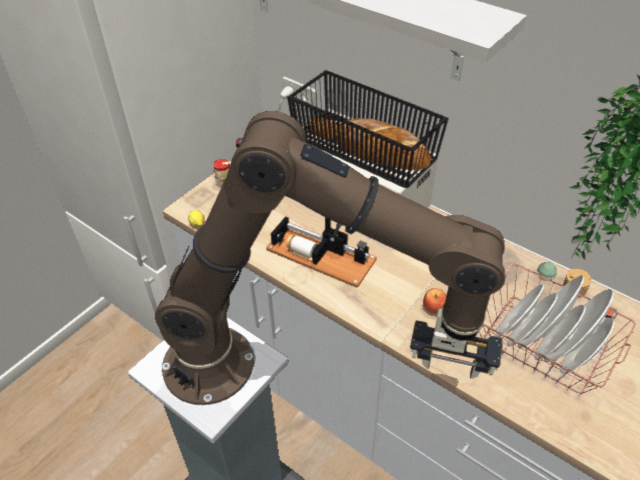

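View pics/side0.png

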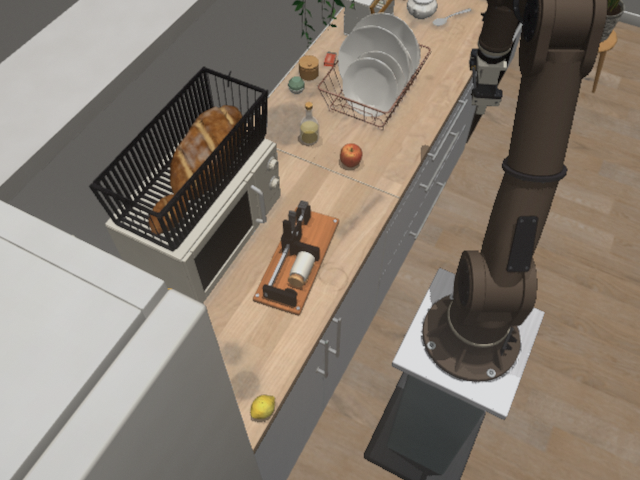

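```bash
python3 - <<'E'
from cell import *
import cv2
for n,(x0,x1,y0,y1) in {"side":(240,360,190,320),"scene":(255,385,180,290)}.items():
    p,d=get_image(n); cv2.imwrite(f"pics/{n}1.png",cv2.resize(p[y0:y1,x0:x1,::-1],None,fx=4.5,fy=4.5,interpolation=cv2.INTER_CUBIC))
    for l in ("trigger","tab","handle_grip","jaw_face","stopper","jar","clamp"):
        r=masks_of(l,n)
        if r:
            import numpy as np
            m=r[0]["region"]; v,u=np.nonzero(m); print(n,l,r[0]["score"],m.sum(),u.min(),u.max(),v.min(),v.max())
E
```

```text
side trigger 0.62 87 289 295 211 229
side handle_grip 0.77 4569 253 338 200 314
side jaw_face 0.45 15 288 295 289 291
side stopper 0.54 155 288 303 273 286
side jar 0.98 610 288 314 251 286
side clamp 0.71 4544 253 339 200 314
scene trigger 0.18 423 287 315 235 257
scene handle_grip 0.73 3385 267 375 218 285
scene jaw_face 0.57 58 277 284 232 242
scene jar 0.71 410 286 315 235 257
scene clamp 0.79 3577 267 376 217 285
```

```bash
python3 - <<'E'
from cell import *
import numpy as np
n="side"
p,d=get_image(n);c=get_calibration(n)
R=np.array(c["R"]);t=np.array(c["t"])
v,u=np.mgrid[0:480,0:640]
X=np.stack([(u-c["cx"])/c["fx"]*d,(v-c["cy"])/c["fy"]*d,d],-1)
W=(X-t)@R
sel=(d>0)
# board surface: orange pixels z 5..25mm
hsv=__import__("cv2").cvtColor(p,41)
roi=np.zeros_like(sel);roi[190:320,240:350]=1
b=sel&roi&(abs(W[...,2]-0.014)<.008)&(hsv[...,1]>140)
P=W[b][:,:2].astype(np.float32); print(len(P),W[b][:,2].mean())
import cv2
print(cv2.minAreaRect(P),cv2.boxPoints(cv2.minAreaRect(P)))
# handle/trigger: points z>0.1
h=sel&roi&(W[...,2]>0.1)&(W[...,2]<0.2)&(W[...,0]<.62)
for q in W[h]: print(np.round(q,3),end=" ")
E
```

```text
1824 0.013498273717661883
((0.505801796913147, 0.005003124475479126), (0.1319573074579239, 0.328077107667923), 8.519049644470215) [[ 0.41625074  0.15745783]
 [ 0.4648515  -0.16699949]
 [ 0.5953529  -0.14745158]
 [ 0.5467521   0.17700574]]
[ 0.55  -0.043  0.145] [ 0.55  -0.048  0.139] [ 0.544 -0.043  0.149] [ 0.551 -0.039  0.145] [ 0.55  -0.043  0.14 ] [ 0.546 -0.042  0.145] [ 0.543 -0.042  0.146] [ 0.54  -0.042  0.148] [ 0.537 -0.041  0.151] [ 0.537 -0.047  0.144] [ 0.548 -0.035  0.147] [ 0.546 -0.036  0.148] [ 0.547 -0.043  0.138] [ 0.542 -0.039  0.146] [ 0.542 -0.045  0.139] [ 0.537 -0.042  0.145] [ 0.534 -0.042  0.148] [ 0.538 -0.053  0.132] [ 0.548 -0.035  0.143] [ 0.547 -0.037  0.141] [ 0.545 -0.039  0.14 ] [ 0.54  -0.036  0.146] [ 0.54  -0.041  0.141] [ 0.535 -0.038  0.147] [ 0.534 -0.042  0.144] [ 0.533 -0.045  0.14 ] [ 0.55  -0.037  0.135] [ 0.547 -0.037  0.137] [ 0.541 -0.032  0.146] [ 0.54  -0.036  0.142] [ 0.539 -0.039  0.139] [ 0.538 -0.043  0.135] [ 0.535 -0.043  0.137] [ 0.534 -0.046  0.134] [ 0.547 -0.032  0.138] [ 0.545 -0.034  0.137] [ 0.544 -0.036  0.135] [ 0.541 -0
[... 3343 characters left out ...]
.526 -0.004  0.118] [0.543 0.004 0.112] [0.54  0.004 0.114] [0.537 0.005 0.117] [0.535 0.003 0.117] [0.531 0.004 0.119] [0.529 0.002 0.119] [0.524 0.004 0.125] [ 0.526 -0.003  0.115] [0.544 0.004 0.107] [0.539 0.006 0.112] [0.535 0.008 0.118] [0.531 0.008 0.12 ] [0.531 0.004 0.115] [0.529 0.003 0.115] [ 0.527 -0.     0.112] [ 0.527 -0.005  0.107] [0.543 0.006 0.106] [0.538 0.008 0.11 ] [0.537 0.005 0.108] [0.533 0.006 0.111] [0.532 0.004 0.11 ] [ 0.531 -0.001  0.104] [ 0.528 -0.001  0.106] [ 0.526 -0.002  0.106] [0.537 0.005 0.103] [0.536 0.002 0.1  ] [0.533 0.002 0.103] [0.528 0.004 0.109] [0.527 0.002 0.106] [ 0.525 -0.001  0.103] [0.532 0.003 0.1  ] [0.526 0.003 0.103] [0.524 0.001 0.102]
```

View pics/side1.png

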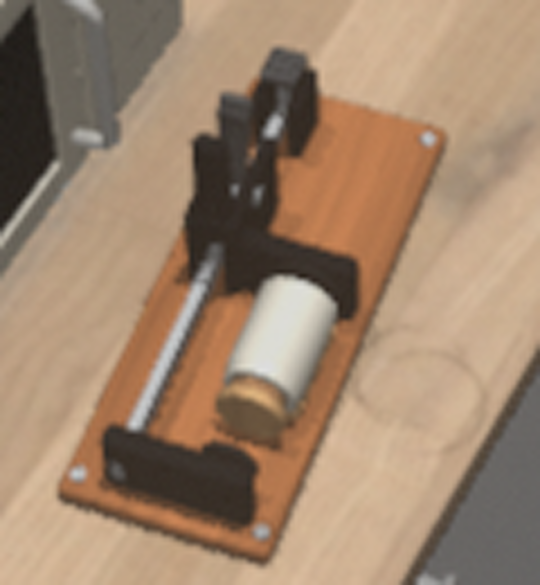

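View pics/scene1.png

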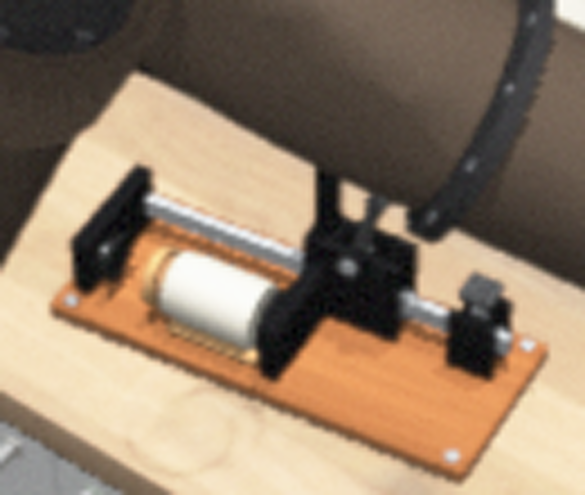

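```bash
cat > h.py <<'E'
from cell import *
import numpy as np
def cloud(n):
    p,d=get_image(n);c=get_calibration(n)
    v,u=np.mgrid[0:480,0:640]
    X=np.stack([(u-c["cx"])/c["fx"]*d,(v-c["cy"])/c["fy"]*d,d],-1)
    return p,d,(X-np.array(c["t"]))@np.array(c["R"])
yaw=np.deg2rad(8.52); cy=np.array([-np.sin(yaw),np.cos(yaw)]); cx=np.array([np.cos(yaw),np.sin(yaw)])
O=np.array([.536,.0095])
def toclamp(P):
    P=np.asarray(P); q=P[...,:2]-O
    return np.stack([q@cx,q@cy,P[...,2]],-1)*1000
def st():
    s=monitor.observe(); print("t %.2f"%s["clock"],"clamp mm",np.round(toclamp(s["position"]),1),"F(cx,cy,z)",np.round([s["force"][:2]@cx,s["force"][:2]@cy,s["force"][2]],2),"w %.3f"%s["width"],"rot",np.round(s["ee_rot"],3))
E
python3 - <<'E'
from h import *
p,d,W=cloud("side")
for l in ("apple_1","garlic_1","lemon_1"):
    for n in("side",):
        print(l,[(x["score"],x["location"]) for x in look_for(l,n)[:1]])
# height map by 5cm cells
g=d>0
for x in np.arange(.1,.9,.05):
    print("%.2f"%x,[int(1000*np.percentile(W[...,2][s],98)) if (s:=g&(abs(W[...,0]-x)<.025)&(abs(W[...,1]-y)<.025)).sum()>5 else None for y in np.arange(-.6,.25,.05)])
C=toclamp(W)
def box(a,b,cc):
    s=g&(C[...,0]>a[0])&(C[...,0]<a[1])&(C[...,1]>b[0])&(C[...,1]<b[1])&(C[...,2]>cc[0])&(C[...,2]<cc[1]);return C[s]
q=box((-40,40),(-160,-100),(60,110));print("tab",len(q),q.min(0),q.max(0),np.median(q[q[:,2]>80],0))
q=box((-40,40),(-20,20),(105,150));print("handle",np.percentile(q,[2,50,98],axis=0))
q=box((-40,40),(-80,-25),(105,150));print("trig",np.percentile(q,[2,50,98],axis=0))
q=box((-90,-30),(20,100),(30,80));print("jar",np.percentile(q,[2,50,98],axis=0))
q=box((-90,20),(100,180),(30,110));print("jaw",np.percentile(q,[2,50,98],axis=0))
E
```

```text
apple_1 [(0.62, [0.5309, -0.3735, 0.0522])]
garlic_1 []
lemon_1 [(0.81, [0.3646, 0.4264, 0.0455])]
0.10 [None, None, None, None, None, None, None, None, 826, 818, 638, 259, 320, 48, 14, 5, -795]
0.15 [None, None, 339, None, None, 716, 729, 786, 807, 5, 4, 5, 4, 5, 4, 3, -796]
0.20 [501, 548, 341, 645, 670, 701, None, None, -884, -886, -885, -885, -885, -887, -885, -885, -886]
0.25 [337, 552, 603, -882, -886, -884, -886, -883, -885, -885, -884, -885, -885, -885, -885, -887, -885]
0.30 [496, 500, -888, -882, -885, -882, -885, -881, -887, -885, -887, -887, -884, -885, -885, -884, -885]
0.35 [5, 5, 4, 4, 3, 4, 2, 2, 3, 2, 3, 3, 3, 2, 2, 2, 2]
0.40 [5, 8, 7, 6, 6, 5, 4, 5, 5, 4, 5, 4, 5, 4, 13, 15, 4]
0.45 [7, 8, 7, 6, 6, 7, 5, 5, 4, 18, 19, 20, 69, 70, 66, 69, 5]
0.50 [143, 120, 119, 6, 62, 56, 7, 4, 6, 18, 20, 75, 88, 68, 59, 71, 5]
0.55 [123, 114, 125, 8, 64, 59, 5, 5, 5, 85, 89, 146, 155, 49, 45, 19, 6]
0.60 [121, 93, 133, 8, 6, 5, 5, 4, 5, 17, 3, 174, 7, 4, 4, 4, 5]
0.65 [139, 115, 127, 67, 76, 6, 6, 4, 4, 238, 238, 237, 237, 237, 238, 237, 237]
0.70 [119, 120, 122, 149, 149, 5, 5, 6
[... 264 characters left out ...]
4, 394, 394, 735, 735, 736, 735]
tab 130 [ -18.96859084 -146.89776267   60.50773809] [  15.56873225 -107.96762566   93.85603903] [  -2.47045828 -125.65783999   85.7845761 ]
handle [[-12.14507305 -15.93744263 107.30151882]
 [ -2.81950237  -6.26033044 128.4680487 ]
 [  8.66002678  -1.77908039 148.66915246]]
trig [[-11.14507903 -56.57467459 106.37952359]
 [ -2.679196   -46.61525189 129.19458323]
 [  7.23466945 -39.46686258 149.23650254]]
jar [[-84.33188522  21.83980239  34.63177515]
 [-64.30530875  63.39595319  59.76867646]
 [-38.83268516  95.19876827  71.10874212]]
jaw [[-80.89338279 107.43853942  31.53692073]
 [-38.25509153 148.4839206   58.24200061]
 [  5.60024806 153.73014926  71.69118674]]
```

```bash
sed -i 's/\.536,\.0095/.5345,.009/' h.py; python3 - <<'E'
from h import *
p,d,W=cloud("side")
s=(d>0)&(W[...,0]>.57)&(W[...,0]<.66)&(W[...,1]>-.2)&(W[...,1]<.2)&(W[...,2]>.05)&(W[...,2]<.3)
q=W[s]
for z in np.arange(.06,.26,.02):
    k=q[abs(q[:,2]-z)<.01]
    if len(k): print("%.2f"%z,len(k),k[:,0].min().round(3),np.percentile(k[:,0],10).round(3),k[:,1].min().round(3))
k=q[q[:,0]<.62]; print(np.round(k,3).tolist()[:30])
st()
E
```

```text
0.06 194 0.625 0.643 -0.16
0.08 171 0.623 0.653 -0.14
0.10 171 0.621 0.639 -0.168
0.12 258 0.622 0.638 -0.166
0.14 219 0.621 0.652 -0.168
0.16 187 0.621 0.644 -0.138
0.18 225 0.622 0.632 -0.164
0.20 356 0.626 0.64 -0.166
0.22 448 0.638 0.655 -0.167
0.24 255 0.653 0.655 -0.165
[]
t 2.30 clamp mm [-381.9 -536.9  189.5] F(cx,cy,z) [ 0.38 -0.63  0.49] w 0.998 rot [3.083 0.605 0.   ]
```

```bash
python3 -m crank '[[[0,0,0],6.9,255],[[0,0,0],6.9,255],[[2.5,-3.0,0],0,255],[[3,-3.5,0],0,255],[[3,-3.5,0],0,255]]' 20; python3 -c "from h import *;st()"
```

```text
clock: 2.8
position: [0.3062, -0.4662, 0.1894]
ee_rot: [3.133, 0.229, 0.0]
force: [1.4, -0.6, 0.8]
width: 0.617
t 2.80 clamp mm [-296.1 -436.1  189.4] F(cx,cy,z) [ 1.29 -0.77  0.82] w 0.617 rot [3.133 0.229 0.   ]
```

```bash
python3 -m crank '[[[3.2,-3.8,0],0,255],[[3.2,-3.8,0],0,255],[[3.2,-3.8,0],0,255],[[3.2,-3.8,0],0,255],[[3.2,-3.8,0],0,255]]';python3 -m crank '[[[3.2,-3.8,0],0,255],[[3.2,-3.8,0],0,255],[[3.2,-3.8,0],0,255],[[3.2,-3.4,0],0,255],[[0,0,0],0,255]]'; python3 - <<'E'
from h import *
import cv2
st()
for n in ("side","wrist","scene"):
    p,d=get_image(n); cv2.imwrite(f"pics/{n}2.png",p[...,::-1])
E
```

```text
clock: 3.3
position: [0.4371, -0.2541, 0.1898]
ee_rot: [3.133, 0.23, 0.001]
force: [0.7, 0.7, -0.8]
width: 0.183
clock: 3.8
position: [0.5444, -0.083, 0.1895]
ee_rot: [-3.129, -0.245, -0.004]
force: [0.4, 0.4, 0.2]
width: 0.006
t 3.80 clamp mm [ -3.8 -92.5 189.5] F(cx,cy,z) [0.5  0.3  0.21] w 0.006 rot [-3.129 -0.245 -0.004]
```

View pics/wrist2.png

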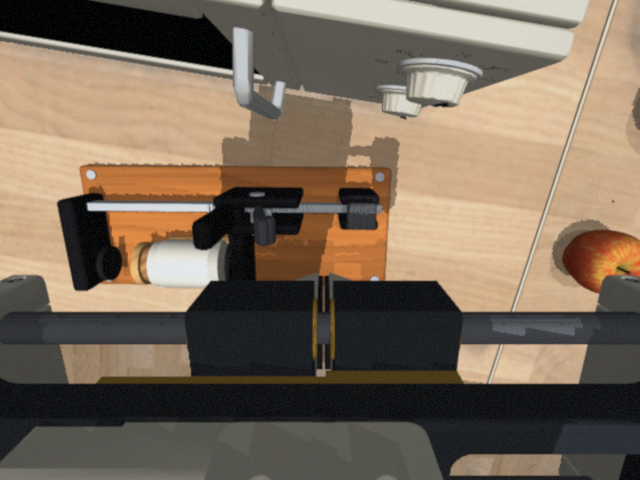

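View pics/side2.png

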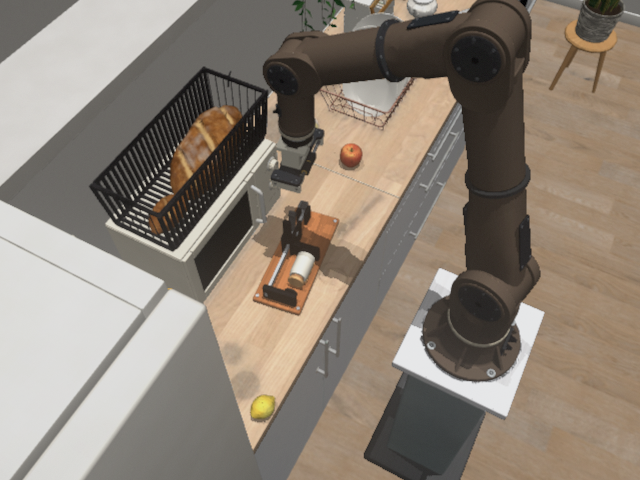

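```bash
python3 - <<'E'
from h import *
p,d,W=cloud("wrist")
g=d>0
C=toclamp(W)
def box(a,b,cc):
    s=g&(C[...,0]>a[0])&(C[...,0]<a[1])&(C[...,1]>b[0])&(C[...,1]<b[1])&(C[...,2]>cc[0])&(C[...,2]<cc[1]);return C[s]
for nm,a in {"tab":((-40,40),(-160,-100),(84,110)),"handle":((-40,40),(-30,20),(151,165)),"trig":((-40,40),(-80,-22),(125,150)),"jarTop":((-90,-30),(0,115),(62,80)),"jaw":((-90,20),(110,180),(40,80))}.items():
    q=box(*a);print(nm,len(q),np.percentile(q,[2,50,98],axis=0).round(1).tolist() if len(q) else 0)
import cv2
b=g&(abs(W[...,2]-.014)<.006)&(cv2.cvtColor(p,41)[...,1]>150)&(W[...,0]<.62)
r=cv2.minAreaRect(W[b][:,:2].astype(np.float32));print(r)
E
```

```text
tab 723 [[-9.0, -141.6, 84.3], [2.3, -129.6, 86.0], [13.0, -117.6, 88.1]]
handle 511 [[-6.7, -18.2, 151.2], [3.1, -12.8, 154.0], [12.6, -6.5, 155.7]]
trig 636 [[-6.7, -60.4, 130.5], [3.9, -54.3, 141.2], [12.2, -45.8, 146.8]]
jarTop 2216 [[-71.2, 7.1, 62.2], [-55.3, 42.8, 65.6], [-42.3, 90.4, 68.2]]
jaw 3710 [[-74.6, 118.2, 41.4], [-31.9, 135.8, 60.6], [12.1, 149.0, 69.0]]
((0.526064395904541, -0.1039835512638092), (0.13241994380950928, 0.5425612926483154), 8.62669849395752)
```

```bash
sed -i 's/\.5345,\.009/.537,.0094/' h.py; python3 -m crank '[[[0.6,0,3],0,255],[[0,0,3],0,255],[[0,0,1],0,255],[[0,0,0],0,255],[[0,0,0],0,255]]';  python3 - <<'E'
from h import *
import cv2
st()
for n in ("side","wrist"):
    p,d=get_image(n); cv2.imwrite(f"pics/{n}3.png",p[...,::-1] if n=="wrist" else cv2.resize(p[120:330,230:360,::-1],None,fx=4,fy=4)[:600])
E
```

```text
clock: 4.5
position: [0.5475, -0.0907, 0.1205]
ee_rot: [3.133, 0.228, 0.002]
force: [-0.2, -0.4, 0.9]
width: 0.006
t 4.50 clamp mm [  -4.4 -100.6  120.5] F(cx,cy,z) [-0.22 -0.42  0.93] w 0.006 rot [3.133e+00 2.280e-01 2.000e-03]
```

View pics/wrist3.png

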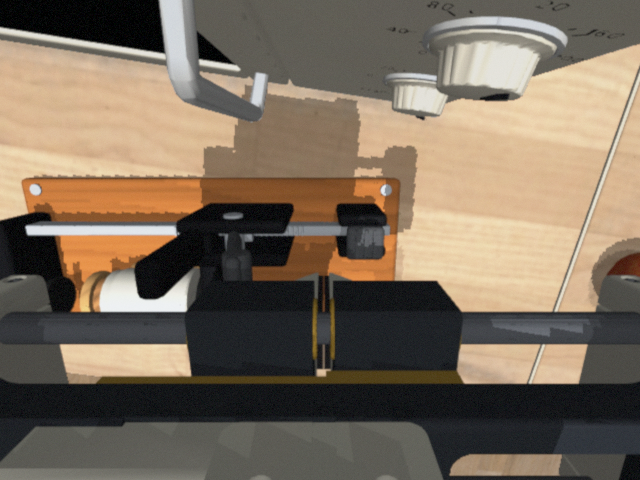

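View pics/side3.png

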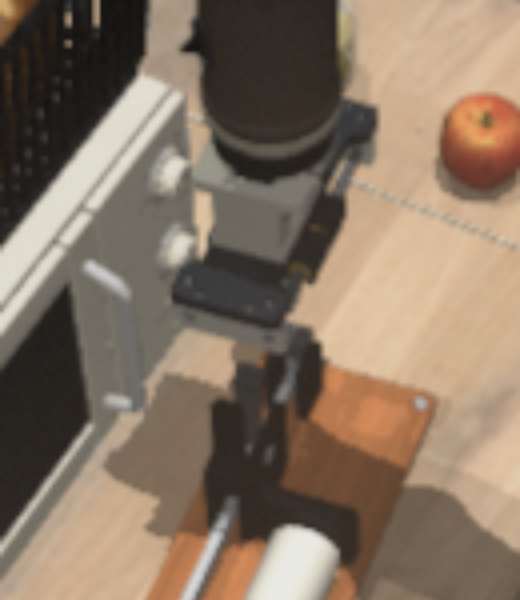

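```bash
python3 -m crank '[[[0.4,-0.8,0],0,255],[[0,-0.6,0],0,255],[[0,0,0],0,255],[[0,0,0],0,255]]';  python3 -c "from h import *;st()"; python3 -m crank '[[[0,-0.3,0],0,255],[[0,0,0],0,255],[[0,0,0],0,255]]';  python3 -c "from h import *;st()";python3 -m crank '[[[0,-0.3,0],0,255],[[0,0,0],0,255],[[0,0,0],0,255]]';  python3 -c "from h import *;st()"
```

```text
clock: 5.0
position: [0.5491, -0.075, 0.1196]
ee_rot: [3.133, 0.232, 0.0]
force: [0.5, -0.2, -0.3]
width: 0.002
t 5.00 clamp mm [ -0.5 -85.2 119.6] F(cx,cy,z) [ 0.42 -0.29 -0.28] w 0.002 rot [3.133 0.232 0.   ]
clock: 5.3
position: [0.5486, -0.0725, 0.1194]
ee_rot: [3.133, 0.23, -0.0]
force: [0.4, 0.1, 0.8]
width: 0.005
t 5.30 clamp mm [ -0.7 -82.7 119.4] F(cx,cy,z) [0.4  0.03 0.84] w 0.005 rot [ 3.133  0.23  -0.   ]
clock: 5.6
position: [0.5481, -0.0694, 0.1194]
ee_rot: [3.133, 0.231, -0.0]
force: [0.2, 0.6, -0.2]
width: 0.005
t 5.60 clamp mm [ -0.7 -79.6 119.4] F(cx,cy,z) [ 0.27  0.53 -0.23] w 0.005 rot [ 3.133  0.231 -0.   ]
```

```bash
for i in 1; do python3 -m crank '[[[0,-0.3,0],0,255],[[0,0,0],0,255]]' >/dev/null;  python3 -c "from h import *;st()"; python3 -m crank '[[[0,-0.3,0],0,255],[[0,0,0],0,255]]' >/dev/null;  python3 -c "from h import *;st()"; python3 -m crank '[[[0,-0.3,0],0,255],[[0,0,0],0,255]]' >/dev/null;  python3 -c "from h import *;st()"; done
```

```text
t 5.80 clamp mm [ -0.6 -76.2 119.4] F(cx,cy,z) [-0.88 -0.04 -0.6 ] w 0.001 rot [-3.133 -0.231  0.   ]
t 6.00 clamp mm [ -0.6 -73.1 119.4] F(cx,cy,z) [ 0.41  0.09 -0.42] w 0.009 rot [-3.133 -0.231  0.   ]
t 6.20 clamp mm [ -0.6 -70.1 119.4] F(cx,cy,z) [ 0.24 -0.13  0.02] w 0.005 rot [-3.133 -0.231  0.   ]
```

```bash
python3 -m crank '[[[0,-0.2,0],0,255],[[0,0,0],0,255]]' >/dev/null;  python3 -c "from h import *;st()"; python3 -m crank '[[[0,-0.2,0],0,255],[[0,0,0],0,255]]' >/dev/null;  python3 -c "from h import *;st()"; python3 -m crank '[[[0,-0.2,0],0,255],[[0,0,0],0,255]]' >/dev/null;  python3 -c "from h import *;st()"; python3 -m crank '[[[0,-0.2,0],0,255],[[0,0,0],0,255]]' >/dev/null;  python3 -c "from h import *;st()"
```

```text
t 6.40 clamp mm [ -0.6 -68.4 119.4] F(cx,cy,z) [ 0.1  -0.4  -0.36] w 0.008 rot [-3.133 -0.231 -0.   ]
t 6.60 clamp mm [ -0.6 -66.4 119.4] F(cx,cy,z) [ 0.46 -1.07  0.35] w 0.007 rot [-3.133 -0.231  0.   ]
t 6.80 clamp mm [ -0.5 -64.3 119.4] F(cx,cy,z) [-0.28 -0.74  0.17] w 0.006 rot [-3.133 -0.231 -0.   ]
t 7.00 clamp mm [ -0.6 -62.3 119.4] F(cx,cy,z) [-0.51  0.39  0.95] w 0.003 rot [-3.133 -0.231 -0.   ]
```

```bash
 python3 - <<'E'
from h import *
import cv2
p,d=get_image("side"); cv2.imwrite("pics/side4.png",cv2.resize(p[160:280,260:340,::-1],None,fx=5,fy=5,interpolation=2))
p,d=get_image("wrist"); cv2.imwrite("pics/wrist4.png",p[...,::-1])
E
```

```text
(no output)
```

View pics/side4.png

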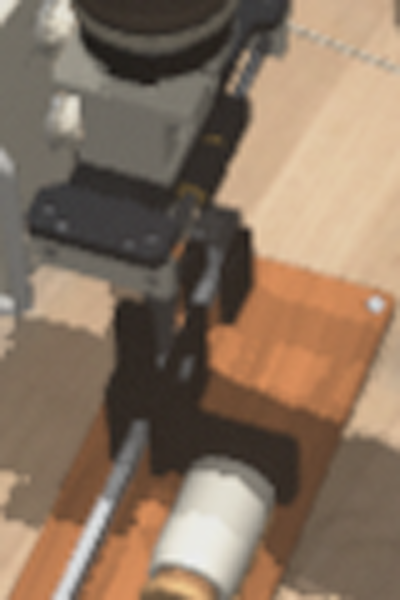

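View pics/wrist4.png

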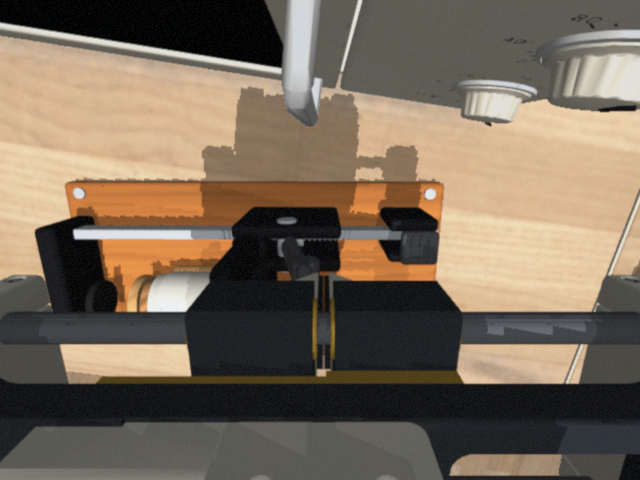

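```bash
 python3 - <<'E'
from h import *
c=get_calibration("wrist")
def pr(P):
    q=np.array(c["R"])@P+np.array(c["t"]); return (q[:2]/q[2]*c["fx"]+[c["cx"],c["cy"]]).round(1),q[2].round(3)
s=monitor.observe(); T=s["position"]; print("tcp",pr(T),"tcp+19",pr(T+[0,0,.019]))
def cl(x,y,z): return np.r_[O+cx*x/1000+cy*y/1000,z/1000]
for P in [(0,-61,135),(0,-53,146),(10,-53,146),(-10,-53,146),(0,-12,155),(0,-130,87)]: print(P,pr(cl(*P)))
print("cam",(-np.array(c["R"]).T@np.array(c["t"])), toclamp(-np.array(c["R"]).T@np.array(c["t"])))
p,d,W=cloud("wrist");C=toclamp(W)
for uv in [(300,262),(305,270),(330,278),(312,278),(340,279),(290,245),(420,245),(322,278)]: print(uv,C[uv[1],uv[0]].round(1))
E
```

```text
tcp (array([324.5, 267.3]), np.float64(0.207)) tcp+19 (array([324.6, 279.5]), np.float64(0.189))
(0, -61, 135) (array([321.6, 276.2]), np.float64(0.192))
(0, -53, 146) (array([306.2, 284.1]), np.float64(0.182))
(10, -53, 146) (array([305.9, 266. ]), np.float64(0.179))
(-10, -53, 146) (array([306.5, 301.6]), np.float64(0.184))
(0, -12, 155) (array([222.8, 291.4]), np.float64(0.173))
(0, -130, 87) (array([422.7, 249.8]), np.float64(0.238))
cam [ 0.6173041  -0.04122031  0.31451816] [ 71.91825013 -61.95909585 314.51816228]
(300, 262) [ 10.2 -49.7 140.3]
(305, 270) [  7.7 -52.5 145.6]
(330, 278) [ 10.4 -65.1 163.3]
(312, 278) [ 10.1 -56.7 162.6]
(340, 279) [ 10.2 -69.7 164. ]
(290, 245) [  9.7 -41.4 107.5]
(420, 245) [   3.1 -128.2   86.1]
(322, 278) [  8.8 -61.4 159.3]
```

```bash
for i in 1; do python3 -m crank '[[[0,-0.2,0],0,255],[[0,0,0],0,255]]' >/dev/null;  python3 -c "from h import *;st()"; python3 -m crank '[[[0,-0.2,0],0,255],[[0,0,0],0,255]]' >/dev/null;  python3 -c "from h import *;st()"; python3 -m crank '[[[0,-0.2,0],0,255],[[0,0,0],0,255]]' >/dev/null;  python3 -c "from h import *;st()"; done
```

```text
t 7.35 clamp mm [ -0.6 -60.4 119.4] F(cx,cy,z) [0.12 0.22 0.21] w 0.006 rot [-3.133 -0.231 -0.   ]
t 7.55 clamp mm [ -0.5 -58.3 119.4] F(cx,cy,z) [ 0.89  0.24 -0.26] w 0.006 rot [-3.133 -0.231 -0.   ]
t 7.75 clamp mm [ -0.6 -56.3 119.4] F(cx,cy,z) [-0.43 -0.21 -0.4 ] w 0.005 rot [-3.133 -0.231  0.   ]
```

```bash
 python3 - <<'E'
from h import *
import cv2
p,d,W=cloud("side"); cv2.imwrite("pics/side5.png",cv2.resize(p[180:260,265:325,::-1],None,fx=7,fy=7,interpolation=2))
p,d,W=cloud("wrist"); C=toclamp(W);g=d>0
cv2.imwrite("pics/wrist5.png",cv2.resize(p[180:300,200:450,::-1],None,fx=3,fy=3,interpolation=2))
s=g&(C[...,0]>-30)&(C[...,0]<30)&(C[...,1]>-80)&(C[...,1]<-22)&(C[...,2]>110)&(C[...,2]<180)
q=C[s]
for z in range(112,180,6):
    k=q[abs(q[:,2]-z)<3]
    if len(k): print(z,len(k),k.min(0).round(1),k.max(0).round(1))
E
```

```text
112 67 [ -6.3 -47.9 110. ] [ 10.3 -40.1 115. ]
118 70 [ -6.7 -49.3 115. ] [ 10.3 -41.3 121. ]
124 66 [ -5.2 -50.6 121. ] [ 10.3 -42.7 127. ]
130 58 [  8.  -59.6 127.6] [ 10.5 -45.1 132.9]
136 176 [  0.3 -59.6 133. ] [ 10.4 -44.2 139. ]
142 242 [  1.7 -58.4 139. ] [ 10.3 -45.  145. ]
148 65 [  5.  -55.2 145. ] [ 10.3 -49.  146.9]
154 7 [  8.5 -59.6 156.1] [ 10.4 -52.9 156.8]
160 156 [  8.5 -66.1 157. ] [ 11.  -45.5 163. ]
166 174 [  8.3 -68.6 163. ] [ 10.9 -43.3 168.9]
172 144 [ -1.6 -59.8 169.1] [ 10.9 -52.2 175. ]
178 78 [  8.2 -59.6 175. ] [ 10.9 -52.3 179.8]
```

View pics/side5.png

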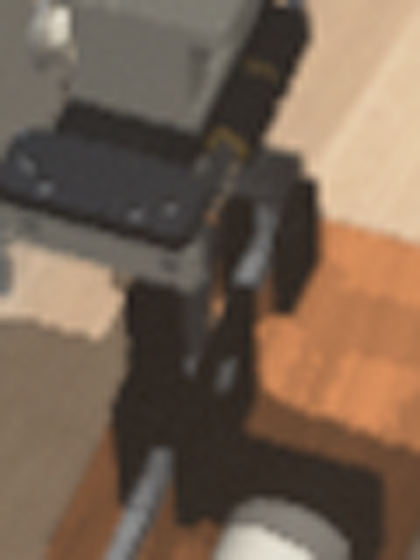

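View pics/wrist5.png

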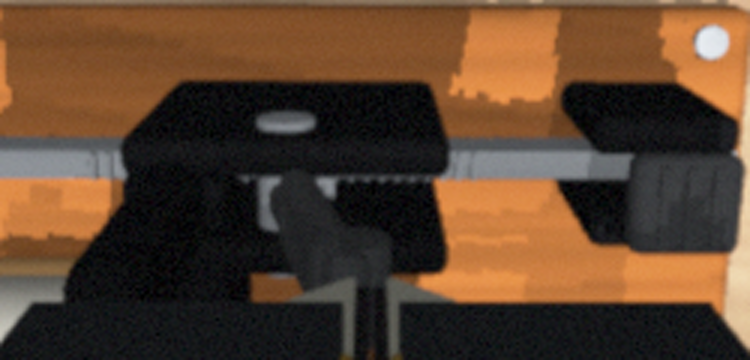

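```bash
 python3 - <<'E'
import cv2
a=cv2.imread("pics/wrist2.png")[230:390,260:390]; b=cv2.imread("pics/wrist3.png")[230:390,260:390]
cv2.imwrite("pics/cmp.png",cv2.resize(cv2.hconcat([a,b]),None,fx=3,fy=3,interpolation=2))
E
```

```text
(no output)
```

View pics/cmp.png

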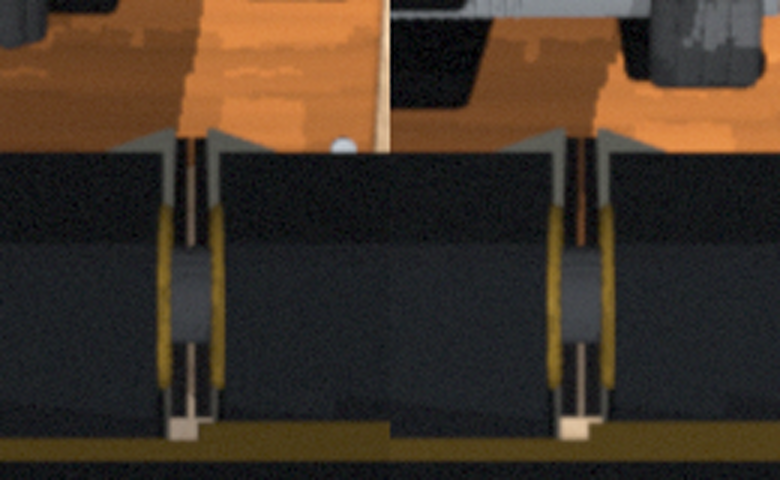

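```bash
 python3 - <<'E'
from h import *
import cv2
p,d,W=cloud("wrist"); C=toclamp(W)
for r in (276,279,281,283,286,290,300,310,325,345): print(r,[ (C[r,u].round(0).tolist(),round(float(d[r,u]),3)) for u in (250,312,319,328,345)])
p,d,W=cloud("side"); C=toclamp(W)
s=(d>0)&(C[...,0]>-40)&(C[...,0]<40)&(C[...,1]>-160)&(C[...,1]<20)&(C[...,2]>100)&(C[...,2]<260)
q=C[s]
for z in range(105,260,8):
    k=q[abs(q[:,2]-z)<4]
    if len(k): print(z,len(k),k.min(0).round(0),k.max(0).round(0))
E
```

```text
276 [([5.0, -18.0, 146.0], 0.181), ([10.0, -51.0, 160.0], 0.165), ([9.0, -54.0, 156.0], 0.169), ([9.0, -58.0, 157.0], 0.169), ([-49.0, -76.0, 14.0], 0.322)]
279 [([3.0, -18.0, 146.0], 0.181), ([11.0, -51.0, 165.0], 0.161), ([9.0, -54.0, 161.0], 0.164), ([9.0, -58.0, 161.0], 0.165), ([10.0, -66.0, 165.0], 0.161)]
281 [([36.0, -36.0, 228.0], 0.093), ([36.0, -53.0, 228.0], 0.093), ([9.0, -54.0, 163.0], 0.162), ([9.0, -58.0, 162.0], 0.164), ([35.0, -62.0, 227.0], 0.095)]
283 [([36.0, -37.0, 230.0], 0.091), ([36.0, -53.0, 229.0], 0.092), ([9.0, -54.0, 165.0], 0.161), ([9.0, -58.0, 166.0], 0.16), ([36.0, -62.0, 229.0], 0.092)]
286 [([36.0, -37.0, 231.0], 0.091), ([35.0, -53.0, 230.0], 0.091), ([9.0, -54.0, 170.0], 0.156), ([9.0, -58.0, 169.0], 0.157), ([35.0, -62.0, 230.0], 0.091)]
290 [([35.0, -37.0, 233.0], 0.088), ([36.0, -53.0, 234.0], 0.088), ([9.0, -54.0, 173.0], 0.153), ([9.0, -58.0, 173.0], 0.153), ([35.0, -62.0, 233.0], 0.089)]
300 [([35.0, -38.0, 238.0], 0.083), ([36.0, -53.0, 239.0], 0.082), ([9.0, -54.0, 183.0], 0.144), ([9.0, -58.0, 184.0], 0.143), ([36.0, -61.0, 239.0], 0.082
[... 453 characters left out ...]
.0, -61.0, 245.0], 0.079)]
105 24 [-12. -46. 102.] [  6.  -2. 109.]
113 26 [-13. -47. 109.] [  5.  -2. 117.]
121 20 [-14. -48. 117.] [  9.  -4. 125.]
129 20 [-14. -57. 125.] [  8.   0. 133.]
137 18 [-12. -59. 133.] [  4.  -3. 141.]
145 21 [-12. -56. 141.] [  6.  -3. 149.]
153 31 [-11. -17. 149.] [  8.  -2. 157.]
161 8 [-14. -58. 157.] [  6.   1. 162.]
169 7 [-14. -68. 165.] [-13. -44. 170.]
201 3 [-14. -40. 203.] [-12. -37. 204.]
217 1 [ -33. -140.  219.] [ -33. -140.  219.]
225 15 [ -39. -140.  222.] [-19. -28. 229.]
233 43 [ -40. -138.  229.] [-21. -13. 237.]
241 132 [ -40. -143.  237.] [ 32.   2. 245.]
249 66 [ -39. -147.  245.] [ 33.  -2. 253.]
257 55 [ -40. -154.  253.] [ 27.  19. 260.]
```

```bash
sed -i 's/toclamp(s\["position"\])/toclamp(s["position"])+[0,0,38]/' h.py; python3 -m crank '[[[0,1.5,0],0,255],[[0,1.5,0],0,255],[[0,0,0],0,255]]' >/dev/null;  python3 -c "from h import *;st()"; python3 -m crank '[[[0,0,2],0,255],[[0,0,0],0,255],[[0,0,0],0,255]]' >/dev/null;  python3 -c "from h import *;st()"; python3 - <<'E'
from h import *
import cv2
p,d,W=cloud("wrist"); C=toclamp(W)
cv2.imwrite("pics/wrist6.png",p[...,::-1])
for r in (272,274,276,279,283): print(r,[ (C[r,u].round(0).tolist()) for u in (305,312,319,328,345)])
E
```

```text
t 8.25 clamp mm [ -1.1 -90.8 157.3] F(cx,cy,z) [-0.24  0.14 -0.45] w 0.004 rot [ 3.132  0.223 -0.   ]
t 8.55 clamp mm [ -1.  -86.7 137.3] F(cx,cy,z) [ 0.35 -0.15  0.4 ] w 0.003 rot [-3.133e+00 -2.300e-01  2.000e-03]
272 [[-12.0, -74.0, 78.0], [-37.0, -76.0, 13.0], [-37.0, -82.0, 14.0], [-36.0, -90.0, 15.0], [-37.0, -105.0, 13.0]]
274 [[-13.0, -74.0, 79.0], [-38.0, -76.0, 15.0], [-38.0, -82.0, 15.0], [-39.0, -90.0, 14.0], [-39.0, -105.0, 14.0]]
276 [[-40.0, -70.0, 14.0], [11.0, -81.0, 141.0], [9.0, -84.0, 137.0], [9.0, -88.0, 138.0], [-41.0, -105.0, 14.0]]
279 [[11.0, -78.0, 145.0], [11.0, -81.0, 145.0], [9.0, -84.0, 141.0], [9.0, -88.0, 141.0], [10.0, -96.0, 144.0]]
283 [[35.0, -81.0, 209.0], [36.0, -83.0, 209.0], [9.0, -84.0, 146.0], [9.0, -88.0, 147.0], [36.0, -92.0, 209.0]]
```

View pics/wrist6.png

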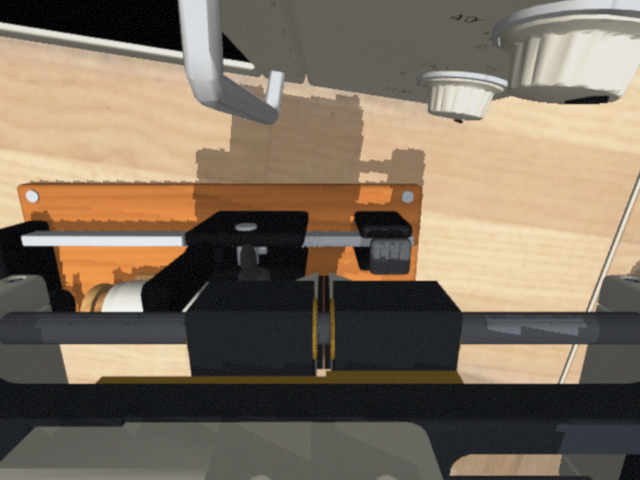

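```bash
python3 -m crank '[[[0,0,1.8],0,255],[[0,-0.6,0],0,255],[[0,0,0],0,255]]' >/dev/null;  python3 -c "from h import *;st()"; python3 -m crank '[[[0,-0.3,0],0,255],[[0,0,0],0,255]]' >/dev/null;  python3 -c "from h import *;st()";  python3 -m crank '[[[0,-0.2,0],0,255],[[0,0,0],0,255]]' >/dev/null;  python3 -c "from h import *;st()"; python3 -m crank '[[[0,-0.2,0],0,255],[[0,0,0],0,255]]' >/dev/null;  python3 -c "from h import *;st()"
```

```text
t 8.90 clamp mm [ -0.5 -79.4 120. ] F(cx,cy,z) [-0.48  0.14  1.09] w 0.004 rot [-3.132 -0.232  0.   ]
t 9.10 clamp mm [-1.000e-01 -7.760e+01  1.203e+02] F(cx,cy,z) [-0.65 -0.48  0.08] w 0.004 rot [3.133e+00 2.310e-01 2.000e-03]
t 9.30 clamp mm [-1.000e-01 -7.650e+01  1.201e+02] F(cx,cy,z) [ 0.83 -3.85  2.96] w 0.006 rot [3.132e+00 2.300e-01 2.000e-03]
t 9.50 clamp mm [ -0.2 -74.3 119.9] F(cx,cy,z) [ 0.14 -5.3   3.68] w 0.003 rot [3.132e+00 2.300e-01 2.000e-03]
```

```bash
python3 -m crank '[[[0,0.9,0],0,255],[[0,0,1.2],0,255],[[0,0,0],0,255],[[0,0,0],0,255]]' >/dev/null;  python3 -c "from h import *;st()"; python3 -m crank '[[[0,-0.2,0],0,255],[[0,0,0],0,255]]' >/dev/null;  python3 -c "from h import *;st()";  python3 -m crank '[[[0,-0.2,0],0,255],[[0,0,0],0,255]]' >/dev/null;  python3 -c "from h import *;st()"; python3 -m crank '[[[0,-0.2,0],0,255],[[0,0,0],0,255]]' >/dev/null;  python3 -c "from h import *;st()"
```

```text
t 9.90 clamp mm [ -1.4 -82.  106.5] F(cx,cy,z) [-0.39 -0.21  0.22] w 0.006 rot [-3.132e+00 -2.310e-01  3.000e-03]
t 10.10 clamp mm [ -0.5 -80.  107.5] F(cx,cy,z) [-0.29  0.24  0.28] w 0.005 rot [-3.133 -0.232 -0.   ]
t 10.30 clamp mm [ -0.5 -78.5 107.6] F(cx,cy,z) [ 0.42 -0.28  0.35] w 0.006 rot [3.133 0.231 0.   ]
t 10.50 clamp mm [ -0.5 -77.2 107.7] F(cx,cy,z) [ 0.43 -2.61  0.93] w 0.003 rot [3.132e+00 2.300e-01 1.000e-03]
```

```bash
python3 -m crank '[[[0,-0.5,0],0,255],[[0,-0.5,0],0,255],[[0,-0.5,0],0,255],[[0,0,0],0,255]]' >/dev/null;  python3 -c "from h import *;st()"; python3 -m crank '[[[0,-0.3,0],0,255],[[0,0,0],0,255]]' >/dev/null;  python3 -c "from h import *;st()";  python3 -m crank '[[[0,-0.2,0],0,255],[[0,0,0],0,255]]' >/dev/null;  python3 -c "from h import *;st()"; python3 -m crank '[[[0,-0.2,0],0,255],[[0,0,0],0,255]]' >/dev/null;  python3 -c "from h import *;st()"
```

```text
t 10.90 clamp mm [ 1.000e-01 -6.300e+01  1.082e+02] F(cx,cy,z) [ 0.13 -4.78  5.27] w 0.006 rot [3.131e+00 2.290e-01 3.000e-03]
t 11.10 clamp mm [  0.2 -60.5 108.3] F(cx,cy,z) [ 0.34 -7.07  5.6 ] w 0.005 rot [3.131e+00 2.280e-01 3.000e-03]
t 11.30 clamp mm [ 1.000e-01 -5.890e+01  1.083e+02] F(cx,cy,z) [ 0.37 -8.29  7.3 ] w 0.004 rot [3.131e+00 2.270e-01 3.000e-03]
t 11.50 clamp mm [  0.2 -56.6 108.3] F(cx,cy,z) [ 0.83 -7.33  5.8 ] w 0.003 rot [3.131e+00 2.280e-01 3.000e-03]
```

```bash
python3 -m crank '[[[0,-0.1,0],0,255],[[0,0,0],0,255]]' >/dev/null;  python3 -c "from h import *;st()"; python3 -m crank '[[[0,-0.1,0],0,255],[[0,0,0],0,255]]' >/dev/null;  python3 -c "from h import *;st()";  python3 -m crank '[[[0,-0.1,0],0,255],[[0,0,0],0,255]]' >/dev/null;  python3 -c "from h import *;st()";  python3 -m crank '[[[0,-0.1,0],0,255],[[0,0,0],0,255]]' >/dev/null;  python3 -c "from h import *;st()"; python3 - <<'E'
from h import *
p,d,W=cloud("side"); C=toclamp(W); g=d>0
s=g&(C[...,0]>-90)&(C[...,0]<20)&(C[...,1]>98)&(C[...,1]<180)&(C[...,2]>45)&(C[...,2]<110)
print("jaw",np.percentile(C[s],[2,50,98],axis=0).round(1).tolist())
E
```

```text
t 11.70 clamp mm [  0.2 -55.5 108.2] F(cx,cy,z) [ 0.57 -6.99  5.55] w 0.003 rot [3.131e+00 2.280e-01 3.000e-03]
t 11.90 clamp mm [  0.2 -54.5 108.2] F(cx,cy,z) [-0.62 -7.04  6.66] w 0.003 rot [3.131e+00 2.280e-01 3.000e-03]
t 12.10 clamp mm [  0.2 -53.9 108.2] F(cx,cy,z) [-0.71 -6.71  4.92] w 0.009 rot [3.131e+00 2.270e-01 3.000e-03]
t 12.30 clamp mm [  0.2 -53.7 108.3] F(cx,cy,z) [-0.05 -9.21  5.25] w 0.007 rot [3.13  0.226 0.004]
jaw [[-81.6, 109.5, 45.8], [-42.0, 138.4, 62.2], [6.3, 145.4, 72.1]]
```

```bash
python3 -m crank '[[[0,1.3,0],0,255],[[0,1.3,0],0,255],[[0,0,0],0,255],[[0,0,0],0,255]]' >/dev/null;  python3 -c "from h import *;st()"; python3 -m crank '[[[0,-0.6,0],0,255],[[0,-0.6,0],0,255],[[0,-0.6,0],0,255],[[0,-0.5,0],0,255],[[0,0,0],0,255]]' >/dev/null;  python3 -c "from h import *;st()"; python3 -m crank '[[[0,-0.1,0],0,255],[[0,0,0],0,255]]' >/dev/null;  python3 -c "from h import *;st()";  python3 -m crank '[[[0,-0.1,0],0,255],[[0,0,0],0,255]]' >/dev/null;  python3 -c "from h import *;st()"
```

```text
t 12.75 clamp mm [ -0.9 -77.2 107.2] F(cx,cy,z) [-0.85 -2.16  2.69] w 0.005 rot [ 3.133e+00  2.290e-01 -1.000e-03]
t 13.25 clamp mm [ 1.000e-01 -5.430e+01  1.082e+02] F(cx,cy,z) [-0.21 -5.82  4.43] w 0.006 rot [3.132e+00 2.300e-01 3.000e-03]
t 13.45 clamp mm [ 1.000e-01 -5.400e+01  1.081e+02] F(cx,cy,z) [-0.63 -7.63  6.72] w 0.004 rot [3.131e+00 2.290e-01 3.000e-03]
t 13.65 clamp mm [ 1.000e-01 -5.380e+01  1.081e+02] F(cx,cy,z) [-1.01 -8.39  5.31] w 0.008 rot [3.131e+00 2.280e-01 3.000e-03]
```

```bash
cat >> h.py <<'E'
def jaw(tag=None):
    p,d,W=cloud("side"); C=toclamp(W); g=d>0
    s=g&(C[...,0]>-35)&(C[...,0]<20)&(C[...,1]>98)&(C[...,1]<180)&(C[...,2]>45)&(C[...,2]<110)
    print("jaw",np.percentile(C[s],[50,95],axis=0)[:,1].round(1).tolist())
    s=g&(abs(C[...,0]+60)<15)&(C[...,1]>0)&(C[...,1]<120)&(C[...,2]>57)
    print("jar y",np.percentile(C[s][:,1],[2,98]).round(1))
    if tag:
        import cv2; cv2.imwrite(f"pics/{tag}.png",cv2.resize(p[195:325,245:345,::-1],None,fx=4.5,fy=4.5,interpolation=2))
E
python3 -c "from h import *;jaw('j2')"; python3 -m crank '[[[0,1.4,0],0,255],[[0,1.4,0],0,255],[[0,0,0],0,255],[[0,0,0],0,255]]' >/dev/null;  python3 -c "from h import *;st();jaw()"
```

```text
jaw [131.1, 136.1]
jar y [  0.9 113.2]
t 14.10 clamp mm [ -0.9 -79.7 107.1] F(cx,cy,z) [ 0.79 -0.14 -0.24] w 0.008 rot [-3.133e+00 -2.290e-01  1.000e-03]
jaw [132.2, 137.4]
jar y [  1.5 111.6]
```

View pics/j2.png

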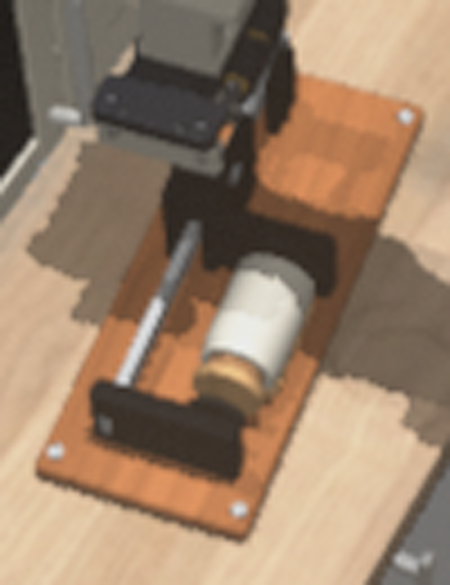

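```bash
python3 -m crank '[[[0,-0.5,0],0,255],[[0,-0.5,0],0,255],[[0,0,0],0,255]]' >/dev/null;  python3 -c "from h import *;st()"; for k in 1; do python3 -m crank '[[[0,-0.3,0],0,255],[[0,0,0],0,255]]' >/dev/null;  python3 -c "from h import *;st()";  python3 -m crank '[[[0,-0.3,0],0,255],[[0,0,0],0,255]]' >/dev/null;  python3 -c "from h import *;st()"; python3 -m crank '[[[0,-0.2,0],0,255],[[0,0,0],0,255]]' >/dev/null;  python3 -c "from h import *;st()"; python3 -m crank '[[[0,-0.2,0],0,255],[[0,0,0],0,255]]' >/dev/null;  python3 -c "from h import *;st()"; done
```

```text
t 14.45 clamp mm [ -0.3 -69.9 107.9] F(cx,cy,z) [-1.24 -5.28  3.34] w 0.001 rot [3.132e+00 2.310e-01 2.000e-03]
t 14.65 clamp mm [ -0.2 -68.  108.2] F(cx,cy,z) [-0.7  -7.45  5.26] w 0.002 rot [3.131e+00 2.290e-01 2.000e-03]
t 14.85 clamp mm [  0.  -65.  108.3] F(cx,cy,z) [-0.41 -7.63  5.79] w 0.005 rot [3.131e+00 2.290e-01 3.000e-03]
t 15.05 clamp mm [ 1.000e-01 -6.280e+01  1.083e+02] F(cx,cy,z) [-0.37 -6.37  5.83] w 0.008 rot [3.131e+00 2.290e-01 3.000e-03]
t 15.25 clamp mm [ 1.000e-01 -6.110e+01  1.083e+02] F(cx,cy,z) [-0.57 -7.79  5.89] w 0.004 rot [3.131e+00 2.290e-01 3.000e-03]
```

```bash
for k in 1; do python3 -m crank '[[[0,-0.2,0],0,255],[[0,0,0],0,255]]' >/dev/null;  python3 -c "from h import *;st()";  python3 -m crank '[[[0,-0.2,0],0,255],[[0,0,0],0,255]]' >/dev/null;  python3 -c "from h import *;st()"; python3 -m crank '[[[0,-0.2,0],0,255],[[0,0,0],0,255]]' >/dev/null;  python3 -c "from h import *;st()"; python3 -m crank '[[[0,-0.1,0],0,255],[[0,0,0],0,255]]' >/dev/null;  python3 -c "from h import *;st()"; python3 -m crank '[[[0,-0.1,0],0,255],[[0,0,0],0,255]]' >/dev/null;  python3 -c "from h import *;st();jaw('j3')"; done
```

```text
t 15.45 clamp mm [  0.2 -59.3 108.4] F(cx,cy,z) [-0.98 -8.34  7.77] w 0.003 rot [3.131e+00 2.290e-01 3.000e-03]
t 15.65 clamp mm [  0.2 -56.9 108.3] F(cx,cy,z) [-0.6  -7.84  5.94] w 0.004 rot [3.131e+00 2.290e-01 3.000e-03]
t 15.85 clamp mm [  0.2 -54.7 108.3] F(cx,cy,z) [-0.3  -6.69  5.35] w 0.005 rot [3.131e+00 2.290e-01 3.000e-03]
t 16.05 clamp mm [  0.2 -54.  108.3] F(cx,cy,z) [-0.05 -7.08  6.16] w 0.007 rot [3.131e+00 2.290e-01 3.000e-03]
t 16.25 clamp mm [  0.2 -53.7 108.3] F(cx,cy,z) [-0.16 -9.76  5.95] w 0.008 rot [3.131e+00 2.280e-01 3.000e-03]
jaw [123.4, 128.2]
jar y [  0.7 117.4]
```

View pics/j3.png

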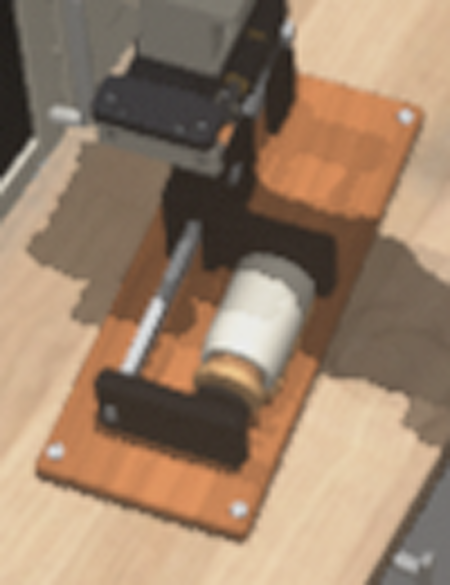

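```bash
python3 -m crank '[[[0,1.4,0],0,255],[[0,1.3,0],0,255],[[0,0,0],0,255],[[0,0,0],0,255]]' >/dev/null;  python3 -c "from h import *;st()"; python3 -m crank '[[[0,-0.5,0],0,255],[[0,-0.5,0],0,255],[[0,0,0],0,255]]' >/dev/null;  python3 -c "from h import *;st()"; for k in 1; do python3 -m crank '[[[0,-0.2,0],0,255],[[0,0,0],0,255]]' >/dev/null;  python3 -c "from h import *;st()";  python3 -m crank '[[[0,-0.2,0],0,255],[[0,0,0],0,255]]' >/dev/null;  python3 -c "from h import *;st()"; python3 -m crank '[[[0,-0.2,0],0,255],[[0,0,0],0,255]]' >/dev/null;  python3 -c "from h import *;st()"; python3 -m crank '[[[0,-0.2,0],0,255],[[0,0,0],0,255]]' >/dev/null;  python3 -c "from h import *;st()"; done
```

```text
t 16.70 clamp mm [ -0.9 -78.6 107.2] F(cx,cy,z) [ 0.1   0.02 -0.22] w 0.007 rot [-3.133e+00 -2.290e-01  1.000e-03]
t 17.00 clamp mm [ -0.2 -69.1 108. ] F(cx,cy,z) [-0.28 -5.57  4.26] w 0.007 rot [3.132e+00 2.310e-01 2.000e-03]
t 17.20 clamp mm [ -0.2 -68.  108.1] F(cx,cy,z) [-0.49 -8.38  6.36] w 0.004 rot [3.131e+00 2.290e-01 2.000e-03]
t 17.40 clamp mm [-1.000e-01 -6.640e+01  1.083e+02] F(cx,cy,z) [-1.36 -8.65  7.5 ] w 0.007 rot [3.131e+00 2.290e-01 3.000e-03]
t 17.60 clamp mm [  0.  -64.  108.3] F(cx,cy,z) [-0.97 -7.44  5.42] w 0.004 rot [3.131e+00 2.290e-01 3.000e-03]
t 17.80 clamp mm [ 1.000e-01 -6.200e+01  1.083e+02] F(cx,cy,z) [ 0.13 -8.68  6.71] w 0.006 rot [3.131e+00 2.290e-01 3.000e-03]
```

```bash
for k in 1; do python3 -m crank '[[[0,-0.2,0],0,255],[[0,0,0],0,255]]' >/dev/null;  python3 -c "from h import *;st()";  python3 -m crank '[[[0,-0.2,0],0,255],[[0,0,0],0,255]]' >/dev/null;  python3 -c "from h import *;st()"; python3 -m crank '[[[0,-0.2,0],0,255],[[0,0,0],0,255]]' >/dev/null;  python3 -c "from h import *;st()"; python3 -m crank '[[[0,-0.1,0],0,255],[[0,0,0],0,255]]' >/dev/null;  python3 -c "from h import *;st()";  done
```

```text
t 18.00 clamp mm [ 1.000e-01 -6.020e+01  1.083e+02] F(cx,cy,z) [-0.45 -8.13  6.84] w 0.003 rot [3.131e+00 2.290e-01 3.000e-03]
t 18.20 clamp mm [ 1.000e-01 -5.860e+01  1.084e+02] F(cx,cy,z) [-0.76 -9.13  7.3 ] w 0.002 rot [3.131e+00 2.280e-01 3.000e-03]
t 18.40 clamp mm [  0.2 -56.4 108.4] F(cx,cy,z) [-1.58 -9.06  8.01] w 0.005 rot [3.131e+00 2.280e-01 3.000e-03]
t 18.60 clamp mm [  0.2 -55.4 108.4] F(cx,cy,z) [ 0.14 -9.48  7.33] w 0.006 rot [3.131e+00 2.290e-01 3.000e-03]
```

```bash
for k in 1; do python3 -m crank '[[[0,-0.1,0],0,255],[[0,0,0],0,255]]' >/dev/null;  python3 -c "from h import *;st()";  python3 -m crank '[[[0,-0.1,0],0,255],[[0,0,0],0,255]]' >/dev/null;  python3 -c "from h import *;st()";python3 -m crank '[[[0,-0.1,0],0,255],[[0,0,0],0,255]]' >/dev/null;  python3 -c "from h import *;st();jaw('j4')"; done
```

```text
t 18.80 clamp mm [  0.2 -54.4 108.4] F(cx,cy,z) [-1.49 -9.08  6.87] w 0.007 rot [3.131e+00 2.290e-01 3.000e-03]
t 19.00 clamp mm [  0.2 -53.8 108.4] F(cx,cy,z) [-1.24 -9.69  7.04] w 0.002 rot [3.13e+00 2.28e-01 3.00e-03]
t 19.20 clamp mm [  0.2 -53.6 108.4] F(cx,cy,z) [ -0.58 -12.5    6.95] w 0.008 rot [3.13  0.227 0.004]
jaw [116.2, 120.2]
jar y [  0.5 118.6]
```

View pics/j4.png

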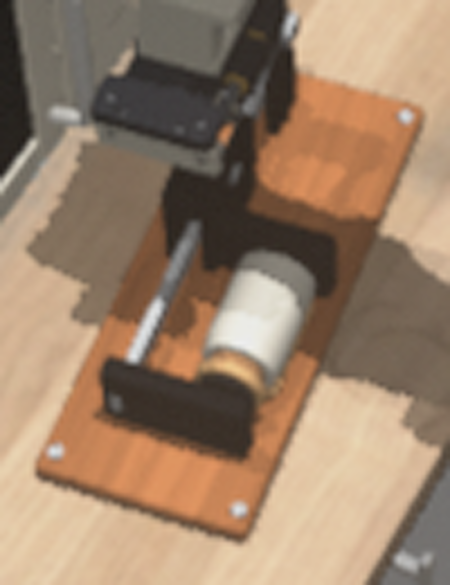

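```bash
cat >> h.py <<'E'
def e():
    s=monitor.observe(); c=toclamp(s["position"]); f=s["force"]; y=-(f[:2]@cy); z=f[2]; th=(c[1]+78)/60; ph=th-.26
    print("t %.2f y %.1f th %.2f Fy %.1f Fz %.1f push %.1f"%(s["clock"],c[1],th,y,z,y*np.cos(ph)+z*np.sin(ph)))
E
python3 -m crank '[[[0,1.4,0],0,255],[[0,1.4,0],0,255],[[0,0,0],0,255],[[0,0,0],0,255]]' >/dev/null;  python3 -c "from h import *;e();jaw()"; python3 -m crank '[[[0,-0.5,0],0,255],[[0,-0.5,0],0,255],[[0,0,0],0,255]]' >/dev/null;  python3 -c "from h import *;e()"; for k in 1; do python3 -m crank '[[[0,-0.2,0],0,255],[[0,0,0],0,255]]' >/dev/null;  python3 -c "from h import *;e()";  python3 -m crank '[[[0,-0.1,0],0,255],[[0,0,0],0,255]]' >/dev/null;  python3 -c "from h import *;e()"; python3 -m crank '[[[0,-0.1,0],0,255],[[0,0,0],0,255]]' >/dev/null;  python3 -c "from h import *;e()"; python3 -m crank '[[[0,-0.1,0],0,255],[[0,0,0],0,255]]' >/dev/null;  python3 -c "from h import *;e()"; done
```

```text
t 19.65 y -78.5 th -0.01 Fy 0.6 Fz -0.2 push 0.6
jaw [116.2, 121.2]
jar y [  1.8 118.6]
t 20.00 y -69.4 th 0.14 Fy 6.3 Fz 3.8 push 5.8
t 20.20 y -68.5 th 0.16 Fy 9.1 Fz 6.4 push 8.4
t 20.40 y -68.0 th 0.17 Fy 10.4 Fz 6.8 push 9.8
t 20.60 y -67.2 th 0.18 Fy 10.3 Fz 9.0 push 9.6
t 20.80 y -66.2 th 0.20 Fy 10.4 Fz 8.0 push 9.8
```

```bash
for k in 1; do python3 -m crank '[[[0,-0.1,0],0,255],[[0,0,0],0,255]]' >/dev/null;  python3 -c "from h import *;e()";  python3 -m crank '[[[0,-0.1,0],0,255],[[0,0,0],0,255]]' >/dev/null;  python3 -c "from h import *;e()"; python3 -m crank '[[[0,-0.1,0],0,255],[[0,0,0],0,255]]' >/dev/null;  python3 -c "from h import *;e()"; python3 -m crank '[[[0,-0.1,0],0,255],[[0,0,0],0,255]]' >/dev/null;  python3 -c "from h import *;e()"; done
```

```text
t 21.00 y -64.9 th 0.22 Fy 9.0 Fz 8.2 push 8.7
t 21.20 y -63.7 th 0.24 Fy 10.3 Fz 8.4 push 10.1
t 21.40 y -62.6 th 0.26 Fy 9.5 Fz 8.1 push 9.4
t 21.60 y -61.9 th 0.27 Fy 10.2 Fz 8.7 push 10.3
```

```bash
for k in 1; do python3 -m crank '[[[0,-0.1,0],0,255],[[0,0,0],0,255]]' >/dev/null;  python3 -c "from h import *;e()";  python3 -m crank '[[[0,-0.1,0],0,255],[[0,0,0],0,255]]' >/dev/null;  python3 -c "from h import *;e()"; python3 -m crank '[[[0,-0.1,0],0,255],[[0,0,0],0,255]]' >/dev/null;  python3 -c "from h import *;e()"; python3 -m crank '[[[0,-0.1,0],0,255],[[0,0,0],0,255]]' >/dev/null;  python3 -c "from h import *;e();jaw('j5')"; done
```

```text
t 21.80 y -61.3 th 0.28 Fy 10.4 Fz 8.3 push 10.6
t 22.00 y -60.6 th 0.29 Fy 12.4 Fz 9.6 push 12.6
t 22.20 y -59.9 th 0.30 Fy 12.9 Fz 10.4 push 13.4
t 22.40 y -58.6 th 0.32 Fy 11.2 Fz 8.1 push 11.7
jaw [110.6, 114.5]
jar y [  3.4 114.7]
```

View pics/j5.png

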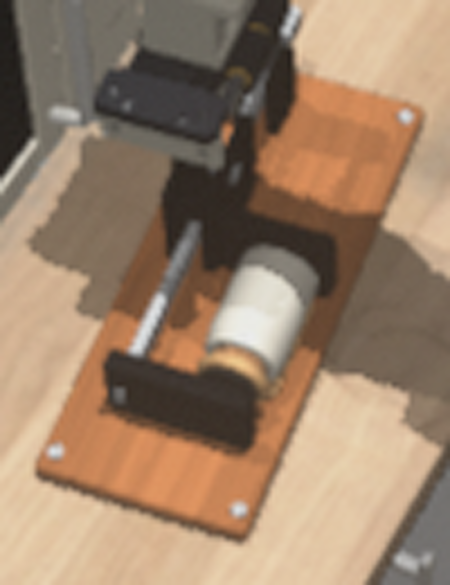

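```bash
for k in 1; do python3 -m crank '[[[0,-0.05,0],0,255],[[0,0,0],0,255]]' >/dev/null;  python3 -c "from h import *;e()";  python3 -m crank '[[[0,-0.05,0],0,255],[[0,0,0],0,255]]' >/dev/null;  python3 -c "from h import *;e()"; python3 -m crank '[[[0,-0.05,0],0,255],[[0,0,0],0,255]]' >/dev/null;  python3 -c "from h import *;e()"; python3 -m crank '[[[0,-0.05,0],0,255],[[0,0,0],0,255]]' >/dev/null;  python3 -c "from h import *;e()"; done
```

```text
t 22.65 y -57.9 th 0.33 Fy 10.5 Fz 10.0 push 11.2
t 22.85 y -57.7 th 0.34 Fy 12.5 Fz 9.9 push 13.3
t 23.05 y -56.8 th 0.35 Fy 10.4 Fz 9.1 push 11.2
t 23.25 y -56.1 th 0.37 Fy 10.9 Fz 8.2 push 11.7
```

```bash
for k in 1; do python3 -m crank '[[[0,-0.05,0],0,255],[[0,0,0],0,255]]' >/dev/null;  python3 -c "from h import *;e()";  python3 -m crank '[[[0,-0.05,0],0,255],[[0,0,0],0,255]]' >/dev/null;  python3 -c "from h import *;e()"; python3 -m crank '[[[0,-0.05,0],0,255],[[0,0,0],0,255]]' >/dev/null;  python3 -c "from h import *;e()"; python3 -m crank '[[[0,-0.05,0],0,255],[[0,0,0],0,255]]' >/dev/null;  python3 -c "from h import *;e()"; python3 -m crank '[[[0,-0.05,0],0,255],[[0,0,0],0,255]]' >/dev/null;  python3 -c "from h import *;e();jaw('j6')"; done
```

```text
t 23.45 y -55.7 th 0.37 Fy 11.3 Fz 8.5 push 12.2
t 23.65 y -55.4 th 0.38 Fy 12.0 Fz 8.1 push 12.8
t 23.85 y -55.0 th 0.38 Fy 11.8 Fz 7.6 push 12.6
t 24.05 y -54.6 th 0.39 Fy 11.8 Fz 8.8 push 12.8
t 24.25 y -53.8 th 0.40 Fy 10.4 Fz 7.9 push 11.4
jaw [108.1, 112.9]
jar y [  0.8 111.9]
```

View pics/j6.png

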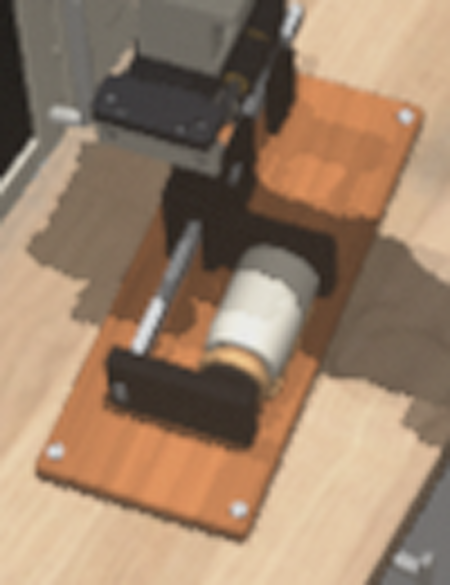

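```bash
python3 -m crank '[[[0,-0.05,0],0,255],[[0,0,0],0,255]]' >/dev/null;  python3 -c "from h import *;e()"
python3 -m crank '[[[0,1.4,0],0,255],[[0,1.4,0],0,255],[[0,0,0],0,255],[[0,0,0],0,255]]' >/dev/null;  python3 -c "from h import *;e();jaw()"; python3 -m crank '[[[0,-0.5,0],0,255],[[0,-0.4,0],0,255],[[0,0,0],0,255]]' >/dev/null;  python3 -c "from h import *;e()"; for k in 1; do python3 -m crank '[[[0,-0.1,0],0,255],[[0,0,0],0,255]]' >/dev/null;  python3 -c "from h import *;e()";  python3 -m crank '[[[0,-0.05,0],0,255],[[0,0,0],0,255]]' >/dev/null;  python3 -c "from h import *;e()"; python3 -m crank '[[[0,-0.05,0],0,255],[[0,0,0],0,255]]' >/dev/null;  python3 -c "from h import *;e()"; done
```

```text
t 24.50 y -53.7 th 0.40 Fy 11.8 Fz 9.0 push 12.9
t 24.90 y -78.5 th -0.01 Fy 0.3 Fz -0.2 push 0.3
jaw [109.1, 113.5]
jar y [  3.1 113. ]
t 25.25 y -70.5 th 0.12 Fy 6.6 Fz 3.0 push 6.2
t 25.45 y -70.3 th 0.13 Fy 7.5 Fz 3.9 push 6.9
t 25.65 y -70.1 th 0.13 Fy 9.1 Fz 4.9 push 8.4
t 25.85 y -70.0 th 0.13 Fy 10.4 Fz 4.1 push 9.8
```

```bash
for k in 1; do python3 -m crank '[[[0,-0.05,0],0,255],[[0,0,0],0,255]]' >/dev/null;  python3 -c "from h import *;e()";  python3 -m crank '[[[0,-0.05,0],0,255],[[0,0,0],0,255]]' >/dev/null;  python3 -c "from h import *;e()"; python3 -m crank '[[[0,-0.05,0],0,255],[[0,0,0],0,255]]' >/dev/null;  python3 -c "from h import *;e()"; python3 -m crank '[[[0,-0.05,0],0,255],[[0,0,0],0,255]]' >/dev/null;  python3 -c "from h import *;e()"; done
```

```text
t 26.05 y -69.8 th 0.14 Fy 10.1 Fz 4.8 push 9.4
t 26.25 y -69.5 th 0.14 Fy 12.2 Fz 5.0 push 11.5
t 26.45 y -69.2 th 0.15 Fy 13.1 Fz 6.3 push 12.3
t 26.65 y -68.7 th 0.16 Fy 12.1 Fz 8.2 push 11.1
```

```bash
for k in 1; do python3 -m crank '[[[0,-0.05,0],0,255],[[0,0,0],0,255]]' >/dev/null;  python3 -c "from h import *;e()";  python3 -m crank '[[[0,-0.05,0],0,255],[[0,0,0],0,255]]' >/dev/null;  python3 -c "from h import *;e()"; python3 -m crank '[[[0,-0.05,0],0,255],[[0,0,0],0,255]]' >/dev/null;  python3 -c "from h import *;e()"; python3 -m crank '[[[0,-0.05,0],0,255],[[0,0,0],0,255]]' >/dev/null;  python3 -c "from h import *;e()"; done
```

```text
t 26.85 y -68.3 th 0.16 Fy 12.8 Fz 7.4 push 12.0
t 27.05 y -68.0 th 0.17 Fy 12.2 Fz 8.7 push 11.4
t 27.25 y -67.7 th 0.17 Fy 13.7 Fz 8.4 push 12.9
t 27.45 y -67.4 th 0.18 Fy 14.8 Fz 8.7 push 14.0
```

```bash
for k in 1; do python3 -m crank '[[[0,-0.05,0],0,255],[[0,0,0],0,255]]' >/dev/null;  python3 -c "from h import *;e()";  python3 -m crank '[[[0,-0.05,0],0,255],[[0,0,0],0,255]]' >/dev/null;  python3 -c "from h import *;e()"; done
```

```text
t 27.65 y -66.9 th 0.18 Fy 14.3 Fz 9.8 push 13.5
t 27.85 y -66.5 th 0.19 Fy 14.4 Fz 10.9 push 13.6
```

```bash
python3 -m crank '[[[0,-0.05,0],0,255],[[0,0,0],0,255]]' >/dev/null;  python3 -c "from h import *;e()"; python3 - <<'E'
from h import *
import cv2
a,_=get_image("scene"); e(); b,_=get_image("side")
cv2.imwrite("pics/gap.png",cv2.hconcat([cv2.resize(x[...,::-1],(400,400),interpolation=2) for x in (a[220:270,270:320],b[240:290,275:325])]))
E
```

```text
t 28.05 y -66.2 th 0.20 Fy 14.7 Fz 10.7 push 14.0
t 28.10 y -66.2 th 0.20 Fy 13.9 Fz 11.7 push 13.2
```

View pics/gap.png

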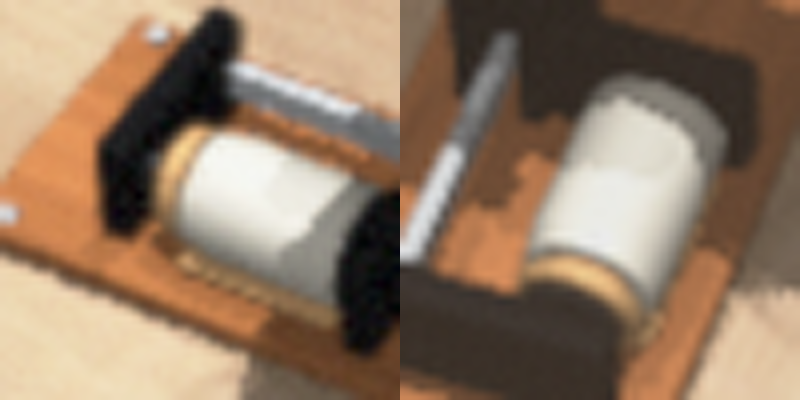

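```bash
python3 -m crank '[[[0,-0.05,0],0,255],[[0,0,0],0,255]]' >/dev/null;  python3 -c "from h import *;e()";python3 -m crank '[[[0,-0.05,0],0,255],[[0,0,0],0,255]]' >/dev/null;  python3 -c "from h import *;e()"
```

```text
t 28.35 y -65.5 th 0.21 Fy 12.9 Fz 12.2 push 12.2
t 28.55 y -64.2 th 0.23 Fy 11.4 Fz 7.7 push 11.1
```

```bash
python3 -m crank '[[[0,-0.05,0],0,255],[[0,0,0],0,255]]' >/dev/null;  python3 -c "from h import *;e()";python3 -m crank '[[[0,-0.03,0],0,255],[[0,0,0],0,255]]' >/dev/null;  python3 -c "from h import *;e()"
```

```text
t 28.75 y -63.6 th 0.24 Fy 12.5 Fz 9.7 push 12.3
t 28.95 y -63.4 th 0.24 Fy 12.4 Fz 9.1 push 12.2
```

```bash
for k in 1; do python3 -m crank '[[[0,-0.05,0],0,255],[[0,0,0],0,255]]' >/dev/null;  python3 -c "from h import *;e()";  python3 -m crank '[[[0,-0.05,0],0,255],[[0,0,0],0,255]]' >/dev/null;  python3 -c "from h import *;e()"; python3 -m crank '[[[0,-0.05,0],0,255],[[0,0,0],0,255]]' >/dev/null;  python3 -c "from h import *;e()"; done
```

```text
t 29.15 y -62.6 th 0.26 Fy 10.3 Fz 8.6 push 10.3
t 29.35 y -62.1 th 0.26 Fy 10.1 Fz 9.6 push 10.2
t 29.55 y -61.5 th 0.27 Fy 11.1 Fz 10.0 push 11.3
```

```bash
for k in 1; do python3 -m crank '[[[0,-0.05,0],0,255],[[0,0,0],0,255]]' >/dev/null;  python3 -c "from h import *;e()";  python3 -m crank '[[[0,-0.05,0],0,255],[[0,0,0],0,255]]' >/dev/null;  python3 -c "from h import *;e()"; python3 -m crank '[[[0,-0.05,0],0,255],[[0,0,0],0,255]]' >/dev/null;  python3 -c "from h import *;e()"; done
```

```text
t 29.75 y -61.2 th 0.28 Fy 12.0 Fz 9.8 push 12.2
t 29.95 y -61.0 th 0.28 Fy 12.6 Fz 9.4 push 12.8
t 30.15 y -60.5 th 0.29 Fy 10.7 Fz 9.6 push 11.0
```

```bash
for k in 1; do python3 -m crank '[[[0,-0.05,0],0,255],[[0,0,0],0,255]]' >/dev/null;  python3 -c "from h import *;e()";  python3 -m crank '[[[0,-0.05,0],0,255],[[0,0,0],0,255]]' >/dev/null;  python3 -c "from h import *;e()"; python3 -m crank '[[[0,-0.05,0],0,255],[[0,0,0],0,255]]' >/dev/null;  python3 -c "from h import *;e();jaw()"; done
```

```text
t 30.35 y -59.7 th 0.30 Fy 10.9 Fz 8.1 push 11.2
t 30.55 y -59.1 th 0.31 Fy 10.7 Fz 8.8 push 11.2
t 30.75 y -59.0 th 0.32 Fy 11.6 Fz 8.3 push 12.0
jaw [104.7, 108.5]
jar y [  1.5 106.7]
```

```bash
for k in 1; do python3 -m crank '[[[0,-0.05,0],0,255],[[0,0,0],0,255]]' >/dev/null;  python3 -c "from h import *;e()";  python3 -m crank '[[[0,-0.05,0],0,255],[[0,0,0],0,255]]' >/dev/null;  python3 -c "from h import *;e()"; python3 -m crank '[[[0,-0.05,0],0,255],[[0,0,0],0,255]]' >/dev/null;  python3 -c "from h import *;e()"; done
```

```text
t 31.00 y -58.8 th 0.32 Fy 12.5 Fz 9.2 push 13.1
t 31.20 y -58.4 th 0.33 Fy 13.5 Fz 10.2 push 14.2
t 31.40 y -57.6 th 0.34 Fy 12.5 Fz 8.1 push 13.1
```

```bash
python3 - <<'E'
from h import *
import cv2
a,_=get_image("scene"); e(); b,_=get_image("side")
cv2.imwrite("pics/gap2.png",cv2.hconcat([cv2.resize(x[...,::-1],(400,400),interpolation=2) for x in (a[220:270,270:320],b[240:290,275:325])]))
E
```

```text
t 31.45 y -57.6 th 0.34 Fy 12.5 Fz 8.5 push 13.1
```

View pics/gap2.png

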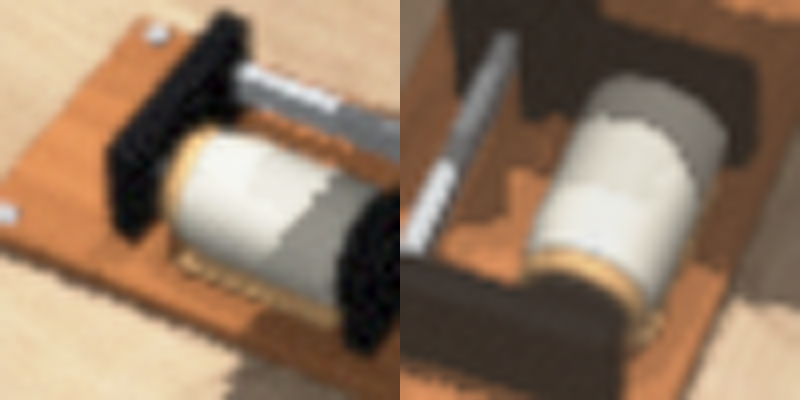

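```bash
for k in 1; do python3 -m crank '[[[0,-0.05,0],0,255],[[0,0,0],0,255]]' >/dev/null;  python3 -c "from h import *;e()";  python3 -m crank '[[[0,-0.05,0],0,255],[[0,0,0],0,255]]' >/dev/null;  python3 -c "from h import *;e()"; done
```

```text
t 31.70 y -57.2 th 0.35 Fy 13.3 Fz 9.7 push 14.1
t 31.90 y -56.9 th 0.35 Fy 14.3 Fz 9.2 push 15.1
```

```bash
for k in 1; do python3 -m crank '[[[0,-0.05,0],0,255],[[0,0,0],0,255]]' >/dev/null;  python3 -c "from h import *;e()";  python3 -m crank '[[[0,-0.04,0],0,255],[[0,0,0],0,255]]' >/dev/null;  python3 -c "from h import *;e()"; done
```

```text
t 32.10 y -56.5 th 0.36 Fy 13.9 Fz 9.3 push 14.7
t 32.30 y -56.3 th 0.36 Fy 13.9 Fz 8.6 push 14.7
```

```bash
for k in 1; do python3 -m crank '[[[0,-0.05,0],0,255],[[0,0,0],0,255]]' >/dev/null;  python3 -c "from h import *;e()";  python3 -m crank '[[[0,-0.05,0],0,255],[[0,0,0],0,255]]' >/dev/null;  python3 -c "from h import *;e()"; done
```

```text
t 32.50 y -55.7 th 0.37 Fy 13.7 Fz 10.2 push 14.8
t 32.70 y -55.5 th 0.37 Fy 15.6 Fz 8.1 push 16.4
```

```bash
for k in 1; do python3 -m crank '[[[0,0,0],0,255],[[0,0,0],0,255]]' >/dev/null;  python3 -c "from h import *;e()";  python3 -m crank '[[[0,-0.03,0],0,255],[[0,0,0],0,255]]' >/dev/null;  python3 -c "from h import *;e()"; done
```

```text
t 32.90 y -55.6 th 0.37 Fy 15.1 Fz 9.9 push 16.1
t 33.10 y -55.5 th 0.38 Fy 15.3 Fz 9.0 push 16.2
```

```bash
for k in 1; do python3 -m crank '[[[0,-0.03,0],0,255],[[0,0,0],0,255]]' >/dev/null;  python3 -c "from h import *;e()";  python3 -m crank '[[[0,-0.03,0],0,255],[[0,0,0],0,255]]' >/dev/null;  python3 -c "from h import *;e()"; done; python3 - <<'E'
from h import *
import cv2
for n in("scene","side"):
    a,_=get_image(n); e()
    for l in("stopper","jar"):
        r=masks_of(l,n)
        if r: v,u=np.nonzero(r[0]["region"]); print(n,l,r[0]["score"],len(u),u.min(),u.max(),v.min(),v.max())
    if n=="scene":A=a
cv2.imwrite("pics/gap3.png",cv2.hconcat([cv2.resize(x[...,::-1],(400,400),interpolation=2) for x in (A[220:270,270:320],a[240:290,275:325])]))
E
```

```text
t 33.30 y -55.4 th 0.38 Fy 15.9 Fz 9.1 push 16.9
t 33.50 y -55.4 th 0.38 Fy 17.0 Fz 8.8 push 18.0
t 33.55 y -55.3 th 0.38 Fy 16.8 Fz 10.1 push 17.9
scene jar 0.74 354 291 316 236 257
t 33.70 y -55.3 th 0.38 Fy 17.4 Fz 9.0 push 18.4
side jar 0.67 512 290 315 249 280
```

View pics/gap3.png

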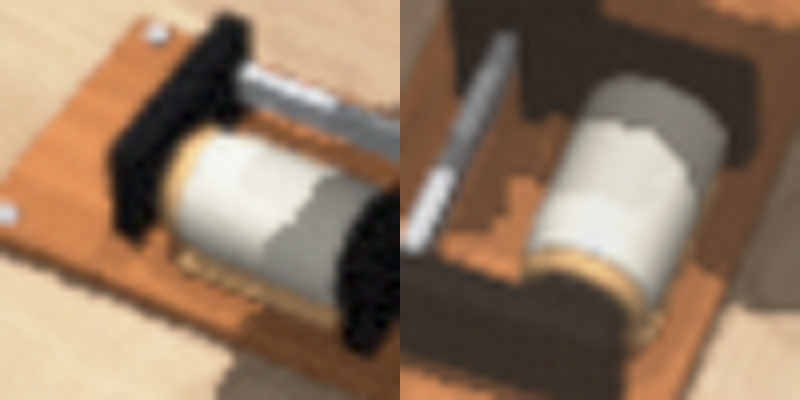

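```bash
python3 -m crank '[[[0,0,0],0,255],[[0,0,0],0,255]]' >/dev/null;  python3 -c "from h import *;e()";python3 -m crank '[[[0,1.4,0],0,255],[[0,1.3,0],0,255],[[0,0,0],0,255],[[0,0,0],0,255]]' >/dev/null;  python3 -c "from h import *;e();jaw()"
```

```text
t 34.00 y -55.4 th 0.38 Fy 16.0 Fz 8.3 push 16.9
t 34.40 y -77.2 th 0.01 Fy 2.4 Fz 1.9 push 1.9
jaw [106.1, 109.0]
jar y [  3.2 108.7]
```

```bash
python3 -m crank '[[[0,0.3,0],0,255],[[0,0,0],0,255]]' >/dev/null; python3 -m crank '[[[0,-0.5,0],0,255],[[0,-0.5,0],0,255],[[0,0,0],0,255]]' >/dev/null;  python3 -c "from h import *;e()"; for k in 1 ; do python3 -m crank '[[[0,-0.05,0],0,255],[[0,0,0],0,255]]' >/dev/null;  python3 -c "from h import *;e()";  python3 -m crank '[[[0,-0.05,0],0,255],[[0,0,0],0,255]]' >/dev/null;  python3 -c "from h import *;e()"; python3 -m crank '[[[0,-0.05,0],0,255],[[0,0,0],0,255]]' >/dev/null;  python3 -c "from h import *;e()"; done
```

```text
t 34.95 y -70.7 th 0.12 Fy 5.2 Fz 2.3 push 4.8
t 35.15 y -70.7 th 0.12 Fy 5.5 Fz 3.0 push 5.0
t 35.35 y -70.6 th 0.12 Fy 5.3 Fz 4.0 push 4.8
t 35.55 y -70.3 th 0.13 Fy 6.8 Fz 3.9 push 6.2
```

```bash
for k in 1 ; do python3 -m crank '[[[0,-0.05,0],0,255],[[0,0,0],0,255]]' >/dev/null;  python3 -c "from h import *;e()";  python3 -m crank '[[[0,-0.05,0],0,255],[[0,0,0],0,255]]' >/dev/null;  python3 -c "from h import *;e()"; python3 -m crank '[[[0,-0.05,0],0,255],[[0,0,0],0,255]]' >/dev/null;  python3 -c "from h import *;e()";  python3 -m crank '[[[0,-0.05,0],0,255],[[0,0,0],0,255]]' >/dev/null;  python3 -c "from h import *;e()"; done
```

```text
t 35.75 y -70.0 th 0.13 Fy 7.2 Fz 4.8 push 6.5
t 35.95 y -69.8 th 0.14 Fy 7.2 Fz 4.9 push 6.6
t 36.15 y -69.5 th 0.14 Fy 9.0 Fz 6.2 push 8.2
t 36.35 y -69.2 th 0.15 Fy 9.6 Fz 6.2 push 8.8
```

```bash
for k in 1 ; do python3 -m crank '[[[0,-0.1,0],0,255],[[0,0,0],0,255]]' >/dev/null;  python3 -c "from h import *;e()";  python3 -m crank '[[[0,-0.1,0],0,255],[[0,0,0],0,255]]' >/dev/null;  python3 -c "from h import *;e()"; python3 -m crank '[[[0,-0.05,0],0,255],[[0,0,0],0,255]]' >/dev/null;  python3 -c "from h import *;e()";  python3 -m crank '[[[0,-0.05,0],0,255],[[0,0,0],0,255]]' >/dev/null;  python3 -c "from h import *;e()"; done
```

```text
t 36.55 y -68.6 th 0.16 Fy 9.9 Fz 7.5 push 9.1
t 36.75 y -68.0 th 0.17 Fy 10.9 Fz 7.5 push 10.1
t 36.95 y -67.7 th 0.17 Fy 11.7 Fz 9.1 push 10.9
t 37.15 y -67.5 th 0.17 Fy 13.4 Fz 9.1 push 12.5
```

```bash
for k in 1 ; do python3 -m crank '[[[0,-0.1,0],0,255],[[0,0,0],0,255]]' >/dev/null;  python3 -c "from h import *;e()";  python3 -m crank '[[[0,-0.05,0],0,255],[[0,0,0],0,255]]' >/dev/null;  python3 -c "from h import *;e()"; done
```

```text
t 37.35 y -66.8 th 0.19 Fy 13.6 Fz 10.3 push 12.8
t 37.55 y -66.6 th 0.19 Fy 14.3 Fz 11.1 push 13.5
```

```bash
for k in 1 ; do python3 -m crank '[[[0,-0.05,0],0,255],[[0,0,0],0,255]]' >/dev/null;  python3 -c "from h import *;e()";  python3 -m crank '[[[0,-0.05,0],0,255],[[0,0,0],0,255]]' >/dev/null;  python3 -c "from h import *;e()"; done
```

```text
t 37.75 y -66.2 th 0.20 Fy 14.7 Fz 10.5 push 14.0
t 37.95 y -65.6 th 0.21 Fy 13.2 Fz 10.9 push 12.6
```

```bash
for k in 1 ; do python3 -m crank '[[[0,-0.05,0],0,255],[[0,0,0],0,255]]' >/dev/null;  python3 -c "from h import *;e()";  python3 -m crank '[[[0,-0.05,0],0,255],[[0,0,0],0,255]]' >/dev/null;  python3 -c "from h import *;e()"; done
```

```text
t 38.15 y -65.3 th 0.21 Fy 15.3 Fz 10.3 push 14.7
t 38.35 y -65.2 th 0.21 Fy 16.1 Fz 11.7 push 15.5
```

```bash
for k in 1 ; do python3 -m crank '[[[0,-0.05,0],0,255],[[0,0,0],0,255]]' >/dev/null;  python3 -c "from h import *;e()";  python3 -m crank '[[[0,-0.05,0],0,255],[[0,0,0],0,255]]' >/dev/null;  python3 -c "from h import *;e();jaw()"; done
```

```text
t 38.55 y -64.9 th 0.22 Fy 16.3 Fz 11.5 push 15.8
t 38.75 y -64.5 th 0.23 Fy 16.9 Fz 12.7 push 16.5
jaw [103.7, 107.6]
jar y [  2.7 105.7]
```

```bash
for k in 1 ; do python3 -m crank '[[[0,-0.04,0],0,255],[[0,0,0],0,255]]' >/dev/null;  python3 -c "from h import *;e()";  python3 -m crank '[[[0,0,0],0,255],[[0,0,0],0,255]]' >/dev/null;  python3 -c "from h import *;e()"; python3 -m crank '[[[0,0,0],0,255],[[0,0,0],0,255]]' >/dev/null;  python3 -c "from h import *;e()"; done; python3 - <<'E'
from h import *
import cv2
a,_=get_image("scene"); e(); b,_=get_image("side")
cv2.imwrite("pics/gap4.png",cv2.hconcat([cv2.resize(x[...,::-1],(400,400),interpolation=2) for x in (a[220:270,270:320],b[240:290,275:325])]))
E
```

```text
t 39.00 y -64.2 th 0.23 Fy 16.7 Fz 11.9 push 16.3
t 39.20 y -64.3 th 0.23 Fy 16.5 Fz 12.6 push 16.1
t 39.40 y -64.3 th 0.23 Fy 16.0 Fz 12.4 push 15.6
t 39.45 y -64.3 th 0.23 Fy 17.7 Fz 11.7 push 17.3
```

View pics/gap4.png

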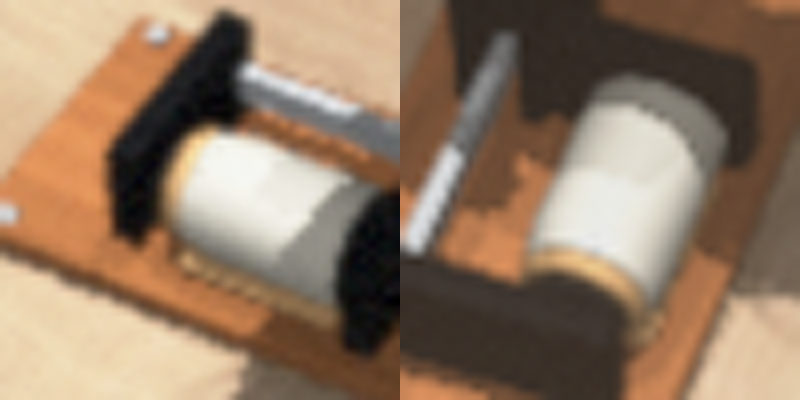

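```bash
python3 -m crank '[[[0,1.0,0],0,255],[[0,1.4,0],0,255],[[0,1.4,0],0,255],[[0,1.4,0],0,255],[[0,1.3,0],0,255]]' >/dev/null; python3 -m crank '[[[0,0,0],0,255],[[0,0,0],0,255],[[0,0,0],0,255]]' >/dev/null; python3 -c "from h import *;st();jaw()"; python3 - <<'E'
from h import *
import cv2
p,d,W=cloud("wrist"); C=toclamp(W)
cv2.imwrite("pics/wrist7.png",p[...,::-1])
for r in (274,276,278,279): print(r,[ (C[r,u].round(0).tolist()) for u in (319,328)])
E
```

```text
t 40.30 clamp mm [  -0.6 -123.3  107.4] F(cx,cy,z) [ 0.24 -1.14 -0.53] w 0.005 rot [-3.132 -0.232  0.   ]
jaw [105.3, 108.9]
jar y [  3.4 107.9]
274 [[2.0, -120.0, 87.0], [2.0, -125.0, 87.0]]
276 [[9.0, -120.0, 107.0], [9.0, -125.0, 107.0]]
278 [[9.0, -121.0, 109.0], [9.0, -125.0, 109.0]]
279 [[9.0, -121.0, 110.0], [8.0, -125.0, 109.0]]
```

View pics/wrist7.png

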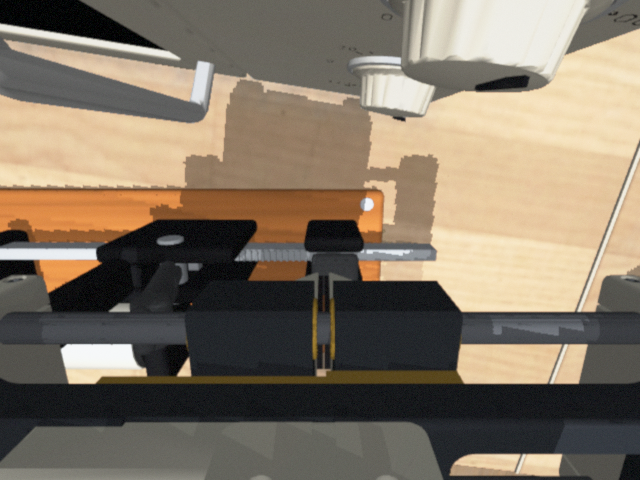

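```bash
python3 -m crank '[[[0,0.6,1.0],0,255],[[0,0,0.6],0,255],[[0,0,0],0,255]]' >/dev/null; python3 -c "from h import *;st()"; for k in 1; do python3 -m crank '[[[0,0,0.3],0,255],[[0,0,0],0,255]]' >/dev/null; python3 -c "from h import *;st()"; python3 -m crank '[[[0,0,0.2],0,255],[[0,0,0],0,255]]' >/dev/null; python3 -c "from h import *;st()"; python3 -m crank '[[[0,0,0.2],0,255],[[0,0,0],0,255]]' >/dev/null; python3 -c "from h import *;st()"; done
```

```text
t 40.70 clamp mm [  -1.8 -130.1   90. ] F(cx,cy,z) [-0.15 -0.14 -1.73] w 0.001 rot [-3.133 -0.23   0.004]
t 40.90 clamp mm [  -0.8 -130.    88.1] F(cx,cy,z) [ 0.74  0.08 -0.08] w 0.005 rot [-3.133e+00 -2.310e-01  1.000e-03]
t 41.10 clamp mm [  -0.5 -130.1   86.5] F(cx,cy,z) [ 0.87 -0.06 -0.15] w 0.005 rot [3.133e+00 2.310e-01 1.000e-03]
t 41.30 clamp mm [  -0.7 -130.2   84.3] F(cx,cy,z) [-0.43  0.93  0.47] w 0.007 rot [3.133 0.23  0.   ]
```

```bash
for k in 1; do python3 -m crank '[[[0,0,0.2],0,255],[[0,0,0],0,255]]' >/dev/null; python3 -c "from h import *;st()"; python3 -m crank '[[[0,0,0.2],0,255],[[0,0,0],0,255]]' >/dev/null; python3 -c "from h import *;st()"; python3 -m crank '[[[0,0,0.1],0,255],[[0,0,0],0,255]]' >/dev/null; python3 -c "from h import *;st();jaw()"; done
```

```text
t 41.50 clamp mm [  -0.6 -130.2   82.3] F(cx,cy,z) [0.63 0.05 1.1 ] w 0.007 rot [3.133 0.23  0.   ]
t 41.70 clamp mm [  -0.2 -130.4   81.5] F(cx,cy,z) [-3.41  0.23 14.25] w 0.001 rot [3.133e+00 2.300e-01 2.000e-03]
t 41.90 clamp mm [  -0.  -130.5   81.3] F(cx,cy,z) [-5.41 -1.04 20.93] w 0.007 rot [3.133e+00 2.300e-01 3.000e-03]
jaw [151.0, 157.1]
jar y [ 2.1 79.9]
```

```bash
python3 -m crank '[[[0,0,-0.1],0,255],[[0,0,0],0,255],[[0,0,0],0,255],[[0,0,0],0,255],[[0,0,0],0,255]]' >/dev/null; python3 -c "from h import *;st();jaw()";  python3 -m crank '[[[0,0,-2],0,255],[[0,0,-4],0,255],[[0,0,-4],0,255],[[0,0,0],0,255],[[0,0,0],0,255]]' >/dev/null; python3 -c "from h import *;st();jaw('end1')"; python3 - <<'E'
from h import *
import cv2
a,_=get_image("scene");b,_=get_image("wrist")
cv2.imwrite("pics/end2.png",cv2.hconcat([cv2.resize(a[180:290,255:385,::-1],(400,340),interpolation=2),cv2.resize(b[...,::-1],(400,340))]))
for l in("apple_1","lemon_1"): print(l,[x["location"] for x in look_for(l,"scene")[:1]])
get_image("side")
for l in("apple_1","lemon_1"): print(l,[x["location"] for x in look_for(l,"side")[:1]])
E
```

```text
t 42.45 clamp mm [  -0.2 -130.4   81.6] F(cx,cy,z) [-2.68 -1.   13.51] w 0.005 rot [3.133e+00 2.300e-01 2.000e-03]
jaw [151.2, 157.1]
jar y [ 1.6 79.5]
t 43.00 clamp mm [  -0.3 -130.4  181.1] F(cx,cy,z) [-0.09  0.77 -0.97] w 0.004 rot [3.133e+00 2.300e-01 3.000e-03]
jaw [151.0, 156.7]
jar y [ 2.3 79.4]
apple_1 [[0.5251, -0.3998, 0.0518]]
lemon_1 [[0.3503, 0.4129, 0.0439]]
apple_1 [[0.5311, -0.3708, 0.055]]
lemon_1 [[0.365, 0.426, 0.045]]
```

View pics/end1.png

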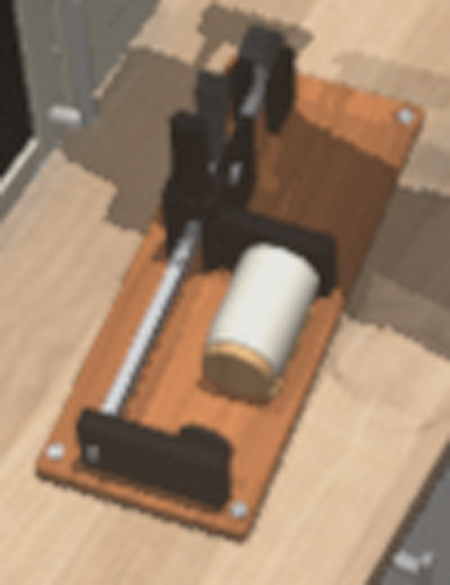

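View pics/end2.png

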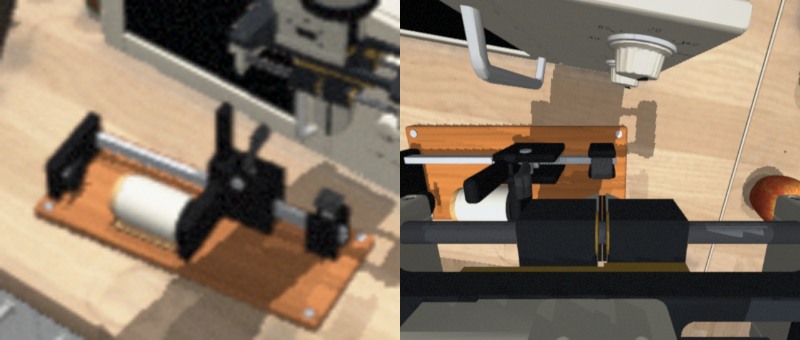

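The stopper disc sits against the rim with no visible gap. The jaw is fully back, with its back face at about 157 mm compared with 153.7 mm at the start, and the arm is clear. Handing in.

```bash
python3 -c "from cell import workorder;print(workorder.sign_off())"
```

```text
the job is handed in; nothing more can be done
None
```

The stopper is pressed home, the jaw is back open and the job is handed in, at about 43 s of the 72 s. No verdict came back.

**Squeezing:** I pushed the trigger bead with the back of the shut fingers. Five full squeezes brought the jaw onto the stopper and slid it in. A sixth squeeze climbed to about 18 N of push and held roughly 0.5 s. As a check, a seventh climbed steadily from where it engaged, apart from one ratchet click, to about 16–17 N and held about 0.7 s. That is how a seated stopper should feel. The push never read above about 18.4 N.

**Release:** I pressed the tab to its stop, the jaw sprang right open, and I lifted the arm clear.

**Last checks:**
- **Jaw:** its back face was at about 157 mm, against 153.7 mm at the start, so it is fully open.
- **Stopper:** its outer face was 79–80 mm from the fixed jaw (78 mm expected if home with the jar against the jaw), and the picture shows no gap at the rim.
- **Bystanders:** the side camera put the apple and lemon within 3 mm of where they started. I could not find the garlic in any picture.

**What disagreed or was uncertain:**
- The reported tool height was about 38 mm lower than the fingertips the cameras showed. My first approach therefore passed over the trigger without touching it, and I corrected for this from the cameras.
- The jaw force was never measured directly. I inferred it from the push on the trigger, and a sideways-vertical load of up to about 12 N on the finger makes that less exact.
- The tab press reached about 21 N at its stop, more than the 2 to 8 N it needs.
- The scene camera put the apple about 25 mm and the lemon about 20 mm from the side camera's figures. I trusted the side camera because its first and last readings agreed.

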